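# Fondue burner under the refill needle

## Robot

A 6-joint arm with a two-finger parallel gripper is mounted at the origin on the work surface. World frame = base frame: x ahead of the robot, y to its left, z up, the work surface at z = 0. Lengths are in m, angles in rad, forces in N, time in s.
With the tool pointing down it reaches from about 0.15 to 0.775 m from the base axis. Payload 6.1 kg.
Tool frame: the origin (TCP) lies on the front face of the gripper's body, between the roots of the fingers; the fingertips stand 73 mm ahead of it and the grasp point (between the pads) lies 54 mm ahead of it; z points along the fingers, y is the direction in which the jaws open and shut (so a half turn about z gives the same grasp; the last joint's range is limited). The gripper opens to 85 mm and grips with 20 to 120 N. Pads are 22 mm wide; open, the fingers measure 114 mm over their backs; the gripper's body (76 mm by 85 mm) begins 54 mm behind the grasp point. The pads swing forward as they close: fully open they stand 13 mm farther back than shut.
Start: joints at [-1.31, 0.126, -0.04, 1.405, 0, 1.571], TCP at [0.135, -0.507, 0.304] pointing down, gripper open.
Joint ranges: [-2.72, 2.72], [-0.95, 1.95], [-1.27, 1.35], [-1.78, 2.02], [-1.46, 1.47], [-3.14, 3.14]. Speed limits (rad/s): [2.39, 2.39, 3.01, 3.14, 3.14, 3.14].

## Interface

Orientations are given as a unit quaternion [x, y, z, w].
In Python, from cell import status, eyes, workorder, spotter gives the robot as it stands.
- The arm moves only by the shell command python3 -m jog 'ROWS' [FORCE]. ROWS is JSON, a list that holds one entry, the list of rows, each a list of 7 numbers: the shift along the world's x, y, z in m, then the turn, a rotation vector about the world's x, y, z in degrees, then the closure, from -1 (fully open) to 1 (shut). A call has 1 to 20 rows; each row shifts and turns the pose as measured when the row begins; what a row does not reach is not made up. A row lasts 1/12 s, in which the tool goes at most 41.7 mm and 7.16 degrees, less where a joint would pass 70% of its speed; a pose out of reach is approached as far as the arm can. A call with a gripper value outside its range is refused whole. The fingers move at their own pace and stop on an object; FORCE is the grip in N (left out, the last holds). Time passes only in rows, so rows that do not move let the fingers close. It gives the time, the measured TCP pose, the force and the opening at its end, in the units of the state.
- status.read_state(): the state, without advancing time (a new reading comes with each control period).
- eyes.read_camera(name): name is "scene" or "top" or "wrist"; returns the picture (420x560x3 uint8, red, green, blue); there is no depth.
- eyes.camera_params(name): a dict with "intrinsics" (3x3 intrinsics, pixels), "k1" (the pictures are not rectified: a ray, as slopes to the right and down, at radius r is drawn at 1 + k1 r^2 times it, then the intrinsics apply), "R" (3x3) and "t" (3): a world point X has camera coordinates R X + t; the wrist camera has in their place "hand_eye" (4x4, takes a point from camera to tool coordinates, whose origin is the TCP and whose axes are the flange's). Camera axes: x right, y down, z forward; pixel columns grow to the right and rows downward; lengths in m; the calibration is good to about 2 mm. A picture is of the moment at which its call begins: read the wrist's pose just before it. camera_params takes no time and is no camera call.
- workorder.close_job(): hands the job in, once; it reports no verdict.
Trained networks look in the newest picture that a camera, given by its name, has taken for a name from the list of things; names that differ only in an ending like _2 or _b are one class to them, and where a whole thing is asked for, a point or a joint stands for the part that bears it (a point fixed in the world has none). Each returns a list of dicts, best first, with "score" (0 to 1); they miss things now and then, are a little off and sometimes report something else, mostly with a low value. They report only what shows in the picture. A call takes as long as a camera call. They do not tell look-alikes from the thing itself.
- spotter.silhouettes(camera, query): "pixels" (420x560 bool, what is visible of it).
- spotter.pinpoint(camera, query): "xyz" ([x, y, z] in m, in the coordinates of the camera as it stood for that picture, good to about 4 mm: a listed point, or the origin of a listed thing).
The state is a dict: "time": time; "joint_pos": joint angles; "joint_velocities": joint speeds; "joint_torque": joint torques, N m; "eef_pos": TCP position; "tool_rot": TCP orientation; "wrist_force": force on the tool from outside, world axes, zero at the start; "torque": the same for the moment, N m; "finger_gap": finger opening in m.
Only numpy, scipy, OpenCV 4.12 (cv2) and the standard library are available. Lean on these libraries where they do the work, as an engineer would, in place of code of your own. Each camera call takes 0.05 s, during which the arm holds its last target.

## Task

Get the fondue burner ready for refilling. Take the drip saucer out from under the dosing needle and stand it on the cork coaster without tipping it; then draw the burner out of the cast-iron stand by its handle and slide it along the shelf, keeping it level and down on the shelf all the way, until the open filling port on its top is centred right under the needle's tip. Leave the stand, the pot, the forks and the pepper mill where they are, and let go of everything at the end.

Things in the scene. Friction and masses are not known exactly. Their poses are not given: they have to be found in the camera images.
- needle_tip (a point): Lower end of the refill station's dosing needle: a thin steel needle, 5 mm in diameter, pointing straight down, ending 76 mm above the shelf; its hub above, from 98 mm height up, is 15 mm across. The station is fixed. Axes: x from the needle to the station's back, y to its left, z up; its open front is -x
- canister (a point): Middle of the station's steel canister: 96 mm in diameter, 150 to 338 mm above the shelf, its axis 78 mm behind the needle (+x), on a square column 145 mm behind the needle. A pipe 12 mm thick at 126 mm height leads from it forward to the needle. Axes as for the needle
- station_foot (a point): Point on the shelf right under the needle tip. Axes as for the needle. The station's fork-shaped foot: two bars 20 mm wide, 12 mm high, inner faces 58 mm left and right of this point, from 45 mm before it (-x) back to a cross plate 14 mm high, 156 mm wide, that starts 87 mm behind it. Between the bars is bare shelf, open to the front
- saucer_centre (a point): White porcelain drip saucer, loose, about 0.16 kg: a round open dish, 76 mm across the rim, 36 mm high, foot 52 mm across, with one straight lug handle. The point is on its axis, 18 mm above its underside (half-way up); z up, the lug points along -x. It starts on the shelf under the needle, lug to the station's front within 0.35 rad
- saucer_lug (a point): Place to grip on the saucer's lug handle, 80 mm from the dish's axis, 30 mm above its underside. The lug is straight, 16 mm wide, 11 mm thick (30 mm is its middle), and sticks out from the dish to 105 mm from its axis. Axes as for the saucer: the lug runs along x, its free end to -x
- coaster_top (a point): Middle of the top of the round cork coaster, 92 mm in diameter and 6 mm thick, fixed to the shelf
- burner_centre (a point): Fondue burner, loose, about 0.4 kg: a round steel can, 80 mm in diameter, 54 mm high, with a straight handle. The point is on its axis, 30 mm above its underside; z up, the handle points along -x. On its top, in line: black regulator knob (handle side, to 66 mm height), gauze disc (middle), filling port. It starts on the shelf inside the stand, handle out between two legs
- burner_grip (a point): Place to grip on the burner's handle: 122 mm from the can's axis and 45 mm above the underside. The wooden grip is straight, 18 mm wide, 13 mm thick (45 mm is its middle), from 75 to 155 mm from the axis. Axes as for the burner: the handle runs along x, its free end to -x
- burner_port (a point): Filling port on the burner's top: an open round collar, 21 mm across outside and 16 mm inside. The point is in the middle of its mouth, 64 mm above the underside, 27 mm from the can's axis on the side away from the handle (+x). Axes as for the burner
- stand_ring (a point): Middle of the top of the cast-iron stand, loose, 1.6 kg, to be left alone: a ring 162 mm across outside, from 78 to 88 mm above the shelf, on three legs 12 mm thick. The legs stand at most 83 mm out, at 0 and at plus and minus 120 degrees from the stand's +x. -x is the open side, where the burner comes out
- pot_centre (a point): Red ceramic fondue pot, to be left alone: round, 174 mm across and 105 mm high, with a stick handle that reaches 186 mm from its axis along its +x. The point is on its axis, half-way up
- forks_centre (a point): Six fondue forks standing in a hard silicone sleeve, to be left alone: the sleeve is 48 mm by 78 mm (x, y) and 105 mm high, the forks reach to 232 mm. The point is in the middle of the sleeve, half-way up
- mill_centre (a point): Turned wooden pepper mill, loose, 0.28 kg, to be left alone: round, 52 mm in diameter at the foot and 130 mm high, standing on the shelf. The point is on its axis, half-way up
Mind the look-alikes: they are no part of the job. Of the things shaped like the part that bears burner_centre, the bare steel one is meant.

How it is judged:
On the way, in this order (a step that is already met when the one before it is completed fails the run):
1. the drip saucer stands on the cork coaster (horizontal distance between saucer_centre and coaster_top below 0.02 m and z of saucer_centre in the frame of coaster_top below 0.022 m and angle between saucer_centre's own z axis and vertical below 0.08 rad), for 0.2 s.
2. the burner's filling port is under the needle's tip (horizontal distance between burner_port and needle_tip below 0.005 m and height (world z) of burner_centre below 0.034 m and angle between burner_centre's own z axis and vertical below 0.06 rad), for 0.2 s.
At the end, for the whole second after the job is handed in: The burner stands flat on the shelf with the middle of its filling port within 5 mm, seen from above, of the needle's tip, and the drip saucer stands upright on the cork coaster, its middle within 20 mm of the coaster's; both are let go (all of step 1 and all of step 2); the robot touches nothing.
It fails at once if the burner is lifted more than 15 mm off the shelf (height (world z) of burner_centre above 0.045 m).
It fails at once if the burner is tipped by more than 0.2 rad (angle between burner_centre's own z axis and vertical above 0.2 rad).
It fails at once if the saucer is tipped by more than 0.4 rad (angle between saucer_centre's own z axis and vertical above 0.4 rad).
It fails at once if the stand is moved by more than 15 mm (distance of stand_ring from where it was at the start of the episode above 0.015 m).
It fails at once if the pot, the forks or the pepper mill is moved by more than 15 mm (distance of any of pot_centre, forks_centre, mill_centre from where it was at the start of the episode above 0.015 m).
It also fails if it takes over 72 s, if anything falls off the work surface, if the arm or the gripper's body presses on something with over 40 N, if the wrist force passes 120 N, or if a joint passes its speed limit or range.

## Working session

There is one attempt and no reset: what is moved stays moved. The work goes in short steps, Python scripts to look and compute and a shell command to move; the robot and the scene stay as the last step left them, time stands still between calls to the robot, and variables do not carry over. Pictures are saved under pics/ and viewed, and the job is handed in when it is done.

```bash
mkdir -p pics; ls; cat > h.py <<'E'
import numpy as np, cv2
from cell import status, eyes, workorder, spotter
from scipy.spatial.transform import Rotation as R
def cam(name):
    s=status.read_state(); p=eyes.camera_params(name); im=eyes.read_camera(name)
    return s,p,im
def save(im,fn,scale=1):
    cv2.imwrite('pics/'+fn,im[:,:,::-1])
def T(p,s=None):
    "cam->world"
    if 'hand_eye' in p:
        M=np.eye(4);M[:3,:3]=R.from_quat(s['tool_rot']).as_matrix();M[:3,3]=s['eef_pos']
        return M@np.array(p['hand_eye'])
    M=np.eye(4);Rm=np.array(p['R']);M[:3,:3]=Rm.T;M[:3,3]=-Rm.T@np.array(p['t']);return M
def proj(p,X,s=None):
    M=np.linalg.inv(T(p,s));X=np.atleast_2d(X);c=X@M[:3,:3].T+M[:3,3]
    a=c[:,:2]/c[:,2:];r2=(a**2).sum(1,keepdims=True);a=a*(1+p['k1']*r2)
    K=np.array(p['intrinsics']);return a@K[:2,:2].T+K[:2,2]
def ray(p,uv,z,s=None):
    "pixel -> world at height z"
    K=np.array(p['intrinsics']);uv=np.atleast_2d(uv).astype(float)
    d=cv2.undistortPoints(uv[:,None],K,np.array([p['k1'],0,0,0.]))[:,0] 
    # model check: distort of slopes 1+k1 r^2 = opencv radial
    M=T(p,s);v=np.c_[d,np.ones(len(d))]@M[:3,:3].T;o=M[:3,3]
    return o+v*((z-o[2])/v[:,2])[:,None]
def pin(camn,q,p,s=None):
    o=[]
    for d in spotter.pinpoint(camn,q):
        M=T(p,s);o.append((round(float(d['score']),2),np.round(M[:3,:3]@np.array(d['xyz'])+M[:3,3],4)))
    return o
E
python3 - <<'E'
from h import *
for n in ['scene','top','wrist']:
    s,p,im=cam(n);save(im,n+'0.png');print(n,p)
print(s)
E
```

```text
pics
scene {'intrinsics': array([[459.0028871 ,   0.        , 277.36573281],
       [  0.        , 459.0028871 , 213.47600407],
       [  0.        ,   0.        ,   1.        ]]), 'k1': -0.1592260483593582, 'R': array([[-0.79569207,  0.6051997 ,  0.02464655],
       [ 0.33068542,  0.4681434 , -0.81944427],
       [-0.50746555, -0.64387505, -0.57262871]]), 't': array([ 0.4217389 , -0.04587351,  1.59884752])}
top {'intrinsics': array([[408.24756139,   0.        , 284.54263006],
       [  0.        , 408.24756139, 207.50686205],
       [  0.        ,   0.        ,   1.        ]]), 'k1': -0.10472234311218376, 'R': array([[-0.01096227, -0.99985984,  0.01265417],
       [-0.98477172,  0.00859928, -0.17363959],
       [ 0.17350644, -0.01436495, -0.98472796]]), 't': array([-0.00385497,  0.54799678,  1.47294288])}
wrist {'intrinsics': array([[374.24530762,   0.        , 279.27591719],
       [  0.        , 374.24530762, 207.04905342],
       [  0.        ,   0.        ,   1.        ]]), 'k1': -0.0911442584662957, 'hand_eye': array([[ 5.78869771e-04, -9.64034011e-01, -2.65778274e-01,
        
[... 268 characters left out ...]
00]])}
{'time': 0.1, 'joint_pos': array([-1.30998362e+00,  1.26352272e-01, -4.05214016e-02,  1.40538410e+00,
       -2.77324623e-05,  1.57077584e+00]), 'joint_velocities': array([ 0.00012687, -0.00158782,  0.00367226, -0.00014904,  0.00127058,
       -0.00171485]), 'joint_torque': array([ 2.24323794e-04, -4.36908388e+01,  3.53604448e+01,  1.37428977e-02,
        4.18204650e-05,  1.81903772e-05]), 'eef_pos': array([ 0.13530672, -0.5069959 ,  0.30318257]), 'tool_rot': array([ 9.91507537e-01,  1.30047183e-01, -1.08762100e-04, -7.22716095e-04]), 'wrist_force': array([-0.05999628, -0.0451927 ,  0.68555652]), 'torque': array([0.00409926, 0.03380099, 0.01793911]), 'finger_gap': 0.08548297256628735}
```

View pics/scene0.png

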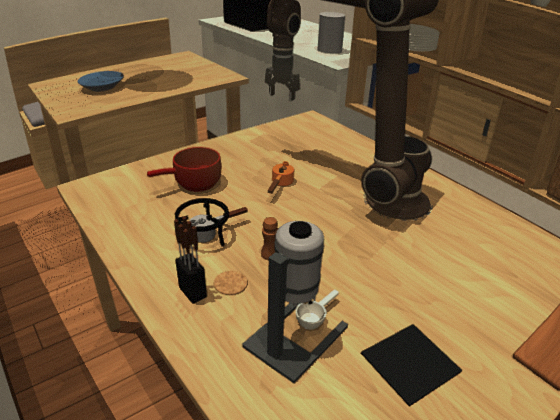

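View pics/top0.png

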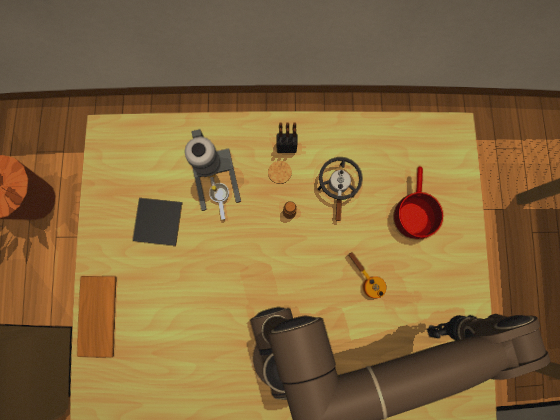

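```bash
python3 - <<'E'
from h import *
for n in ['top','scene']:
    s,p,im=cam(n)
    for q in ['needle_tip','station_foot','saucer_centre','saucer_lug','coaster_top','burner_centre','burner_grip','burner_port','stand_ring','pot_centre','forks_centre','mill_centre']:
        print(n,q,pin(n,q,p,s)[:4])
print(s['time'])
E
```

```text
top needle_tip [(0.78, array([0.6103, 0.2493, 0.0717]))]
top station_foot [(0.74, array([ 0.6061,  0.2404, -0.0019]))]
top saucer_centre [(0.9, array([0.6079, 0.2448, 0.014 ]))]
top saucer_lug [(0.77, array([0.5336, 0.2273, 0.0309]))]
top coaster_top [(0.73, array([0.6958, 0.0092, 0.0061]))]
top burner_centre [(0.91, array([ 0.6556, -0.2195,  0.0256]))]
top burner_grip [(0.9, array([ 0.3487, -0.2651,  0.0427])), (0.56, array([ 0.5357, -0.2084,  0.0457]))]
top burner_port [(0.84, array([ 0.2258, -0.3469,  0.066 ])), (0.64, array([ 0.6802, -0.223 ,  0.0605])), (0.19, array([ 0.6574, -0.2196,  0.0314]))]
top stand_ring [(0.77, array([ 0.6556, -0.2211,  0.0912]))]
top pot_centre [(0.94, array([ 0.5053, -0.5033,  0.0517])), (0.17, array([ 0.5329, -0.208 ,  0.0472]))]
top forks_centre [(0.71, array([ 0.7999, -0.018 ,  0.0545]))]
top mill_centre [(0.71, array([ 0.5392, -0.0255,  0.0693]))]
scene needle_tip [(0.88, array([0.6068, 0.242 , 0.075 ]))]
scene station_foot []
scene saucer_centre [(0.95, array([0.6134, 0.2356, 0.02  ]))]
scene saucer_lug [(0.71, array([0.5315, 0.2265, 0.0323]))]
scene coaster_top []
scene burner_centre [(0.77, array([ 0.6496, -0.2199,  0.029 ])), (0.77, array([ 0.249 , -0.3339,  0.027 ])), (0.29, array([0.6119, 0.2404, 0.0189]))]
scene burner_grip [(0.96, array([ 0.3502, -0.27  ,  0.0422])), (0.82, array([ 0.5323, -0.208 ,  0.0462]))]
scene burner_port [(0.94, array([ 0.6785, -0.2254,  0.064 ])), (0.89, array([ 0.2302, -0.351 ,  0.0618]))]
scene stand_ring [(0.75, array([ 0.6513, -0.2162,  0.0865]))]
scene pot_centre [(0.92, array([ 0.5088, -0.5028,  0.0575]))]
scene forks_centre [(0.93, array([ 0.8045, -0.0194,  0.0534])), (0.66, array([0.6131, 0.2385, 0.0189])), (0.64, array([ 0.5398, -0.0285,  0.0592]))]
scene mill_centre [(0.81, array([ 0.5374, -0.0268,  0.06  ]))]
0.8
```

The scene camera shows the bare steel burner in the black stand around (203,228), with its handle towards the arm. The orange look-alike is at (283,175). The saucer is under the needle at (310,316) with its lug pointing to the front, the coaster is at (230,282) and the mill at (270,238). The top view agrees with this. Next I'm moving to a viewpoint in front of the station, with the wrist camera on the outer side.

```bash
python3 -m jog '[[[0.013,0.03,0,0,0,7,-1],[0.013,0.03,0,0,0,7,-1],[0.013,0.03,0,0,0,7,-1],[0.013,0.03,0,0,0,7,-1],[0.013,0.03,0,0,0,7,-1],[0.013,0.03,0,0,0,7,-1],[0.013,0.03,0,0,0,7,-1],[0.013,0.03,0,0,0,7,-1],[0.013,0.03,0,0,0,7,-1],[0.013,0.03,0,0,0,7,-1],[0.013,0.03,0,0,0,7,-1],[0.013,0.03,0,0,0,7,-1],[0.013,0.03,0,0,0,7,-1],[0.013,0.03,0,0,0,7,-1],[0.013,0.03,0,0,0,7,-1],[0.013,0.03,0,0,0,7,-1]]]'; python3 -c "
from h import *
s=status.read_state();print(s['joint_pos'],R.from_quat(s['tool_rot']).as_matrix()[:,0])"
```

```text
time: 2.78
eef_pos: [0.344, -0.0099, 0.3038]
tool_rot: [0.427, 0.904, 0.002, 0.004]
wrist_force: [0.3, -0.6, 0.2]
finger_gap: 0.0854
[-2.89554711e-02 -2.23230109e-01 -3.69308804e-01  1.41515978e+00
  4.18464884e-04  8.53236995e-01] [-0.63543279  0.77213311 -0.00596938]
```

```bash
python3 -m jog '[[[0.009,0.025,-0.004,0,0,7,-1],[0.009,0.025,-0.004,0,0,7,-1],[0.009,0.025,-0.004,0,0,7,-1],[0.009,0.025,-0.004,0,0,7,-1],[0.009,0.025,-0.004,0,0,7,-1],[0.009,0.025,-0.004,0,0,7,-1],[0.009,0.025,-0.004,0,0,7,-1],[0.009,0.025,-0.004,0,0,7,-1],[0.009,0.025,-0.004,0,0,7,-1],[0,0,0,0,0,0,-1],[0,0,0,0,0,0,-1]]]'; python3 - <<'E'
from h import *
s,p,im=cam('wrist');save(im,'w1.png')
for q in ['needle_tip','station_foot','saucer_centre','saucer_lug']:
    print(q,pin('wrist',q,p,s)[:3])
print(s['joint_pos'],R.from_quat(s['tool_rot']).as_matrix()[:,0])
E
```

```text
time: 3.7
eef_pos: [0.4281, 0.2344, 0.2669]
tool_rot: [-0.126, 0.992, 0.007, 0.004]
wrist_force: [0.5, 0.1, -1.2]
finger_gap: 0.085
needle_tip []
station_foot []
saucer_centre [(0.95, array([0.6084, 0.2361, 0.0178])), (0.58, array([0.5329, 0.2239, 0.0312]))]
saucer_lug [(0.94, array([0.5314, 0.2242, 0.0335]))]
[ 0.49688219  0.04951853 -0.20441844  1.30372324  0.00897118  0.24524929] [-0.96845406 -0.2489681  -0.0105647 ]
```

View pics/w1.png

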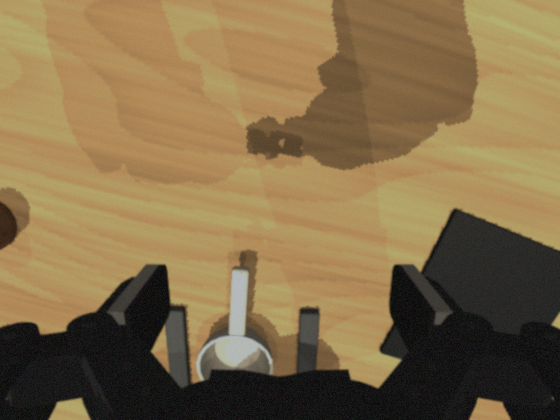

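The wrist image shows the saucer at (235,355) with its lug running up to (240,268), and the foot bars starting at (168–187,306) and (301–319,309). I'll fit the station's yaw and position from these bar ends and check the result in the top view.

```bash
python3 - <<'E'
from h import *
s=status.read_state();p=eyes.camera_params('wrist')
print(ray(p,[[168,306],[187,306],[301,309],[319,309],[188,380],[299,370]],0.012,s)[:,:2])
im=cv2.imread('pics/top0.png');c=im[110:240,170:310];cv2.imwrite('pics/tz.png',cv2.resize(c,None,fx=5,fy=5,interpolation=cv2.INTER_CUBIC))
im=cv2.imread('pics/w1.png');c=im[240:400,150:340];cv2.imwrite('pics/wz.png',cv2.resize(c,None,fx=3.6,fy=3.6,interpolation=cv2.INTER_CUBIC))
E
```

```text
[[0.57693596 0.16104916]
 [0.5721091  0.17938893]
 [0.54789731 0.28920265]
 [0.5437143  0.30653403]
 [0.6617235  0.19542793]
 [0.61974718 0.30683395]]
```

View pics/tz.png

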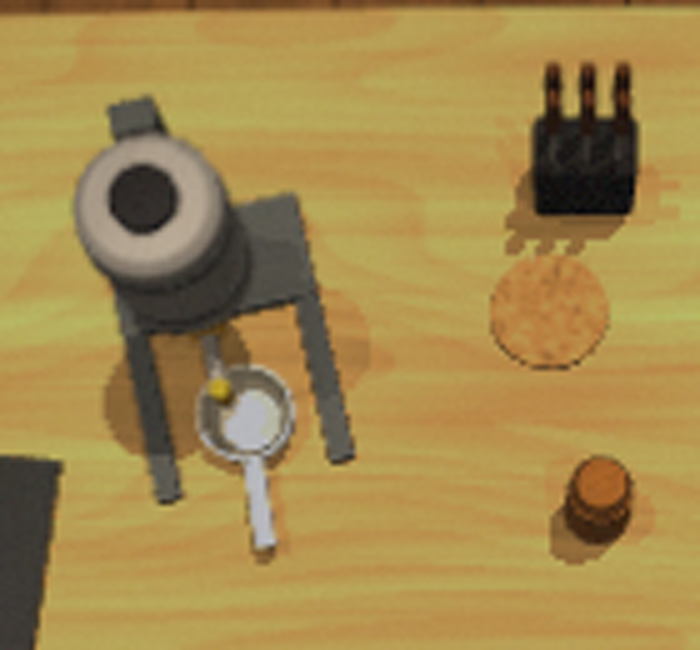

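View pics/wz.png

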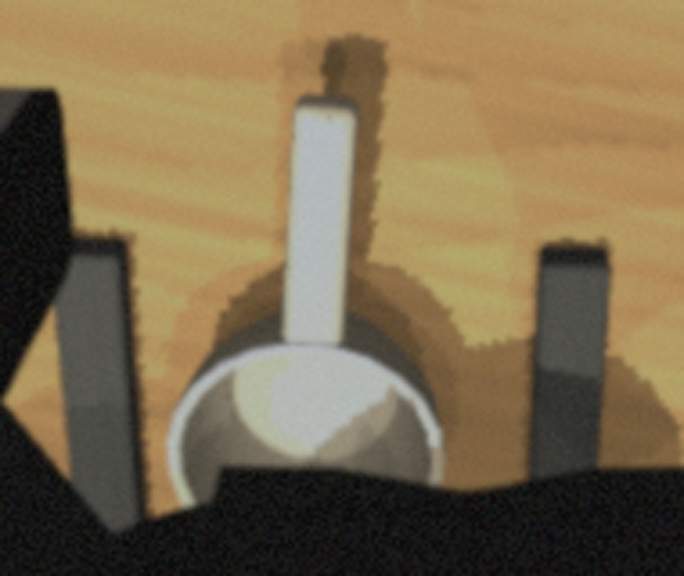

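```bash
python3 - <<'E'
from h import *
s=status.read_state();p=eyes.camera_params('wrist')
print(ray(p,[[240.3,269.5],[236.9,335.3]],0.0355,s)[:,:2])
t=eyes.camera_params('top')
print(ray(t,[[206.4,208.7],[236.2,202.3]],0.012)[:,:2])
print(ray(t,[[170+215/5,110+412/5-0],[170+549/5,110+310/5]],[0.006]))
d=R.from_quat(s['tool_rot']).as_matrix();print(d)
E
```

```text
[[0.50896186 0.22141633]
 [0.57628639 0.23292525]]
[[0.55224937 0.28865841]
 [0.57609753 0.17483962]]
[[0.61693729 0.26560679 0.006     ]
 [0.6958081  0.00705313 0.006     ]]
[[-0.96914049 -0.24635737  0.00864558]
 [-0.24621374  0.96910021  0.01495259]
 [-0.01206211  0.0123625  -0.99985083]]
```

```bash
python3 -m jog '[[[0.02,-0.002,-0.015,-0.4,0.25,-2.2,-1],[0.02,-0.002,-0.015,-0.4,0.25,-2.3,-1],[0.02,-0.002,-0.015,0,0,0,-1],[0.02,-0.001,-0.015,0,0,0,-1],[0.02,-0.001,-0.015,0,0,0,-1],[0.004,-0.001,-0.01,0,0,0,-1],[0,0,0,0,0,0,-1]]]';python3 - <<'E'
from h import *
s,p,im=cam('wrist');save(im,'w2.png')
for q in ['saucer_centre','saucer_lug','needle_tip']:
    print(q,pin('wrist',q,p,s)[:3])
print(R.from_quat(s['tool_rot']).as_matrix(),s['eef_pos'])
E
```

```text
time: 4.53
eef_pos: [0.5355, 0.217, 0.1853]
tool_rot: [-0.077, 0.997, 0.002, 0.005]
wrist_force: [-0.3, 0.4, -0.3]
finger_gap: 0.0854
saucer_centre [(0.71, array([0.6051, 0.2405, 0.0177]))]
saucer_lug [(0.9, array([0.5348, 0.2243, 0.0333]))]
needle_tip [(0.96, array([0.6069, 0.2457, 0.0751]))]
[[-0.98797211 -0.15434286  0.00945492]
 [-0.15431095  0.98801415  0.00402029]
 [-0.0099621   0.00251294 -0.99994722]] [0.53554945 0.21702877 0.18527994]
```

View pics/w2.png

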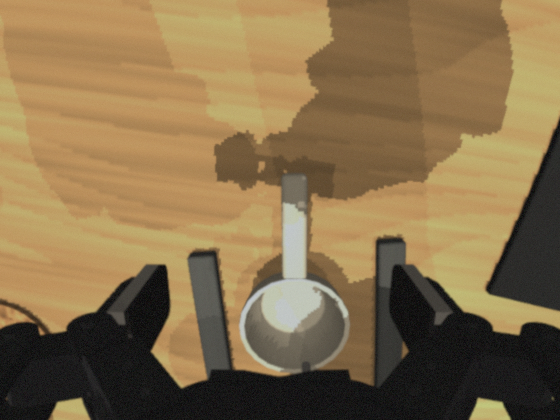

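The saucer lug sits centred between the jaws at (293,230), and the needle tip shows at about (305,368). Going down onto the lug.

```bash
python3 -m jog '[[[-0.002,0.0075,-0.015,0,0.5,0.8,-1],[-0.001,0,-0.02,0,0,0,-1],[0,0,-0.02,0,0,0,-1],[0,0,-0.02,0,0,0,-1],[0,0,-0.018,0,0,0,-1],[0,0,-0.007,0,0,0,-1],[0,0,0,0,0,0,-1]]]'; python3 -c "
from h import *
s,p,im=cam('wrist');save(im,'w3.png');print(s['eef_pos'],s['tool_rot'],s['wrist_force'])"
```

```text
time: 5.32
eef_pos: [0.5286, 0.2312, 0.0888]
tool_rot: [-0.09, 0.996, 0.006, 0.007]
wrist_force: [-1.1, -0.6, 0.2]
finger_gap: 0.0852
[0.52862582 0.23119616 0.08883863] [-0.0901612   0.9958892   0.00564887  0.00661504] [-1.05253586 -0.57135122  0.16150599]
```

View pics/w3.png

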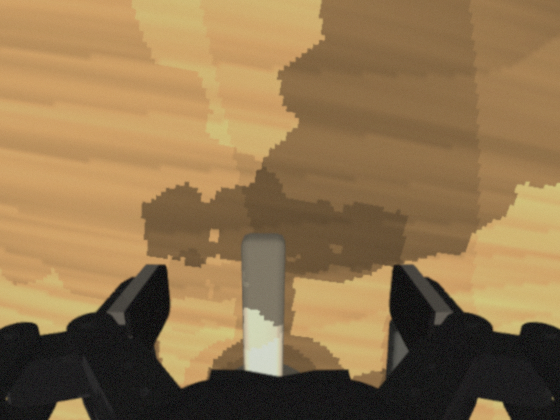

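The lug is at column 264 and the jaw middle at 281, so I'm shifting about 6 mm in -y.

```bash
python3 -m jog '[[[0.003,-0.006,-0.004,0.6,0.5,-0.6,-1],[0,0,0,0,0,0,-1],[0,0,0,0,0,0,-1]]]'; python3 -c "
from h import *
s,p,im=cam('wrist');save(im,'w4.png');print(s['eef_pos'],R.from_quat(s['tool_rot']).as_matrix(),s['wrist_force'])"
```

```text
time: 5.62
eef_pos: [0.5328, 0.226, 0.0879]
tool_rot: [-0.085, 0.996, 0.013, 0.004]
wrist_force: [0.2, 0.8, -0.5]
finger_gap: 0.0852
[0.53282433 0.22597654 0.08794468] [[-0.98547034 -0.16972828  0.00636579]
 [-0.16951449  0.9851927   0.0256942 ]
 [-0.01063256  0.02424178 -0.99964958]] [ 0.19093764  0.82169704 -0.51304048]
```

View pics/w4.png

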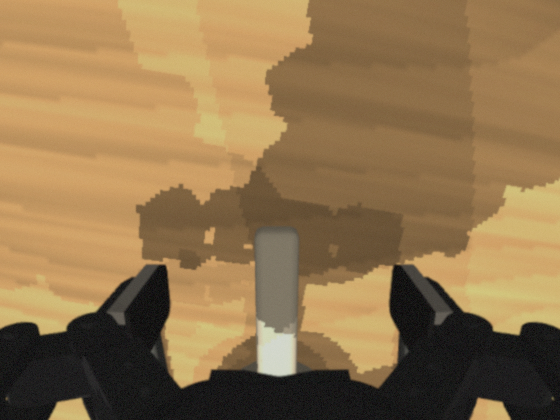

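```bash
python3 -m jog '[[[0,0,-0.003,-1.5,0.4,0,-1],[0,0,0,0,0,0,-1],[0,0,0,0,0,0,0],[0,0,0,0,0,0,1],[0,0,0,0,0,0,1],[0,0,0,0,0,0,1],[0,0,0,0,0,0,1],[0,0,0,0,0,0,1],[0,0,0,0,0,0,1],[0,0,0,0,0,0,1],[0,0,0,0,0,0,1]]]' 60; python3 -c "
from h import *
s,p,im=cam('wrist');save(im,'w5.png');print(s['eef_pos'],R.from_quat(s['tool_rot']).as_matrix(),s['wrist_force'])
print(pin('wrist','saucer_centre',p,s)[:2])"
```

```text
time: 6.58
eef_pos: [0.5343, 0.2263, 0.087]
tool_rot: [-0.085, 0.996, -0.001, 0.001]
wrist_force: [0.4, -0.4, -0.3]
finger_gap: 0.0147
[0.53432348 0.22627893 0.08704103] [[-0.98558755 -0.16914769  0.00249994]
 [-0.16915236  0.98558829 -0.0017885 ]
 [-0.00216139 -0.0021856  -0.99999528]] [ 0.43284208 -0.37264578 -0.32782886]
[]
```

View pics/w5.png

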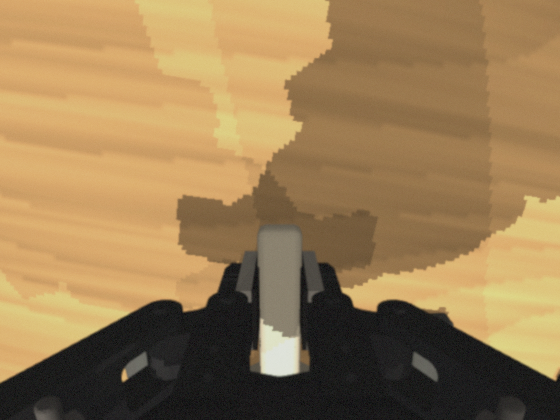

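The jaws hold the lug (gap 15 mm). A small lift, staying below the needle tip, then out to the front.

```bash
python3 -m jog '[[[0,0,0.008,0,0,0,1],[0,0,0.008,0,0,0,1],[0,0,0,0,0,0,1],[0,0,0,0,0,0,1]]]'; python3 -c "
from h import *
s=status.read_state();print(s['eef_pos'],R.from_quat(s['tool_rot']).as_matrix()[:,2],s['wrist_force'])
s,p,im=cam('scene');save(im[230:420,200:400].repeat(3,0).repeat(3,1),'s1.png')
print(pin('scene','saucer_centre',p,s)[:2])"
```

```text
time: 7.02
eef_pos: [0.5336, 0.2259, 0.104]
tool_rot: [-0.085, 0.996, -0.001, 0.0]
wrist_force: [0.8, -0.0, -1.9]
finger_gap: 0.0146
[0.53357299 0.22593855 0.1039987 ] [ 3.60770504e-04 -2.62965651e-03 -9.99996477e-01] [ 0.79138044 -0.0481697  -1.94268606]
[(0.68, array([0.615 , 0.2393, 0.0348]))]
```

View pics/s1.png

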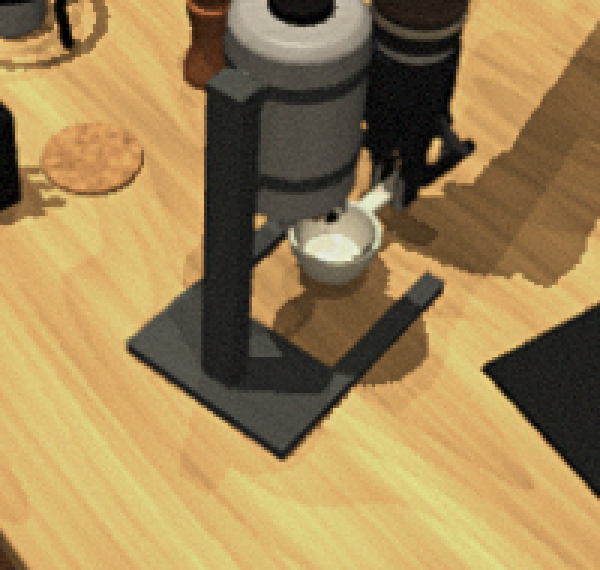

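```bash
python3 -m jog '[[[-0.008,-0.002,0,0,0,0,1],[-0.015,-0.003,0,0,0,0,1],[-0.015,-0.003,0,0,0,0,1],[-0.015,-0.003,0,0,0,0,1],[-0.015,-0.003,0,0,0,0,1],[-0.015,-0.003,0,0,0,0,1],[-0.015,-0.003,0,0,0,0,1],[-0.015,-0.003,0,0,0,0,1],[-0.015,-0.003,0,0,0,0,1],[-0.015,-0.003,0,0,0,0,1],[-0.008,-0.003,0,0,0,0,1],[0,0,0.005,0,0,0,1],[0,0,0.01,0,0,-4,1],[0,0,0.01,0,0,-5,1],[0,0,0.01,0,0,-5,1],[0,0,0.005,0,0,-4,1],[0,0,0,0,0,0,1]]]'; python3 -c "
from h import *
s=status.read_state();print(s['eef_pos'],R.from_quat(s['tool_rot']).as_matrix(),s['wrist_force'],s['joint_pos'])
s,p,im=cam('top')
print(pin('top','saucer_centre',p,s)[:2])
s,p,im=cam('scene')
print(pin('scene','saucer_centre',p,s)[:2])"
```

```text
time: 8.53
eef_pos: [0.3685, 0.1889, 0.1427]
tool_rot: [0.079, 0.997, -0.001, -0.003]
wrist_force: [0.8, 0.0, -1.6]
finger_gap: 0.0146
[0.36848041 0.18886359 0.14272484] [[-0.98739341  0.1581509  -0.00652212]
 [ 0.15816537  0.98741107 -0.00176135]
 [ 0.00616146 -0.00277072 -0.99997718]] [ 0.83609397  0.01186407 -1.57054328] [ 0.47287992 -0.02390276 -0.55739478  1.04391295  0.00140246  0.63170214]
[(0.74, array([0.4426, 0.1823, 0.0702]))]
[(0.79, array([0.4455, 0.1758, 0.0738])), (0.39, array([0.7003, 0.0111, 0.006 ]))]
```

```bash
python3 -m jog '[[[0.007,-0.003,0,0,0,-2,1],[0.015,-0.007,0,0,0,-2,1],[0.015,-0.007,0,0,0,-2,1],[0.015,-0.007,0,0,0,-2,1],[0.015,-0.007,0,0,0,-2,1],[0.015,-0.007,0,0,0,-2,1],[0.015,-0.007,0,0,0,-2,1],[0.015,-0.007,0,0,0,-2,1],[0.015,-0.007,0,0,0,-2,1],[0.015,-0.007,0,0,0,-2,1],[0.015,-0.007,0,0,0,-2,1],[0.015,-0.007,0,0,0,-2,1],[0.015,-0.007,0,0,0,-2,1],[0.015,-0.007,0,0,0,-2,1],[0.015,-0.007,0,0,0,-2,1],[0.013,-0.007,0,0,0,-2,1],[0.008,-0.005,0,0,0,-1,1],[0,0,0,0,0,0,1],[0,0,0,0,0,0,1]]]'; python3 -c "
from h import *
s=status.read_state();print(s['eef_pos'],R.from_quat(s['tool_rot']).as_matrix(),s['wrist_force'],s['joint_pos'])
s,p,im=cam('top');save(im[110:240,170:310].repeat(5,0).repeat(5,1),'t2.png')
print(pin('top','saucer_centre',p,s)[:2])
s,p,im=cam('scene')
print(pin('scene','saucer_centre',p,s)[:2])"
```

```text
time: 10.32
eef_pos: [0.6205, 0.0612, 0.1265]
tool_rot: [0.377, 0.926, -0.004, -0.012]
wrist_force: [0.2, -0.2, -1.2]
finger_gap: 0.0149
[0.62049095 0.0612059  0.12646676] [[-0.71610388  0.69751221 -0.02592184]
 [ 0.69772267  0.71636686  0.00126221]
 [ 0.01944996 -0.01718239 -0.99966318]] [ 0.19156755 -0.16570367 -1.20474753] [ 0.09697662  0.37900662 -0.1056166   1.11185395  0.00376616  0.86915896]
[(0.41, array([0.6711, 0.0103, 0.0528]))]
[(0.65, array([0.6739, 0.0055, 0.0575]))]
```

View pics/t2.png

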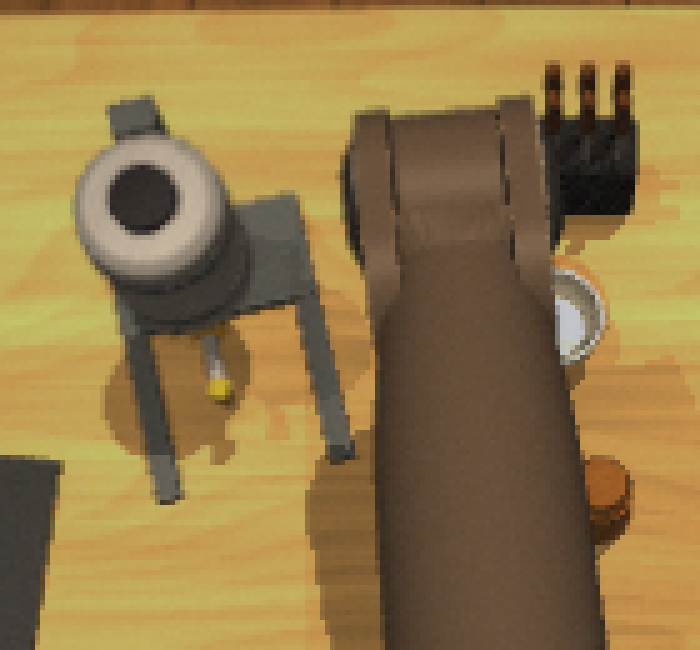

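The saucer hangs level beside the coaster. The estimate puts it at about (0.675,0.006), with the coaster at (0.696,0.008). I'll correct the tilt and offset first, then check before lowering.

```bash
python3 -m jog '[[[0.01,0.001,0,0,-0.8,0,1],[0.01,0.001,0,0,-0.7,0,1],[0,0,-0.005,0,0,0,1],[0,0,-0.005,0,0,0,1],[0,0,0,0,0,0,1],[0,0,0,0,0,0,1]]]'; python3 -c "
from h import *
s=status.read_state();print(s['eef_pos'],R.from_quat(s['tool_rot']).as_matrix(),s['wrist_force'],s['joint_pos'])
s,p,im=cam('top')
print(pin('top','saucer_centre',p,s)[:2])
s,p,im=cam('scene');save(im[200:340,150:350].repeat(4,0).repeat(4,1),'s2.png')
print(pin('scene','saucer_centre',p,s)[:2])
print(pin('scene','coaster_top',p,s)[:2])"
```

```text
time: 11.02
eef_pos: [0.641, 0.0661, 0.1175]
tool_rot: [0.374, 0.927, 0.002, 0.002]
wrist_force: [0.4, -0.2, -0.8]
finger_gap: 0.0149
[0.64104064 0.06613155 0.11754869] [[-0.71956786  0.69439734  0.00586727]
 [ 0.69441571  0.71957185  0.00177995]
 [-0.00298593  0.00535512 -0.9999812 ]] [ 0.36395037 -0.19284375 -0.8215413 ] [ 0.10239415  0.40065959 -0.09413192  1.0699863   0.0011709   0.87000158]
[(0.63, array([0.6941, 0.0163, 0.0486]))]
[(0.75, array([0.7003, 0.0075, 0.0474]))]
[(0.58, array([0.6989, 0.0095, 0.0038]))]
```

View pics/s2.png

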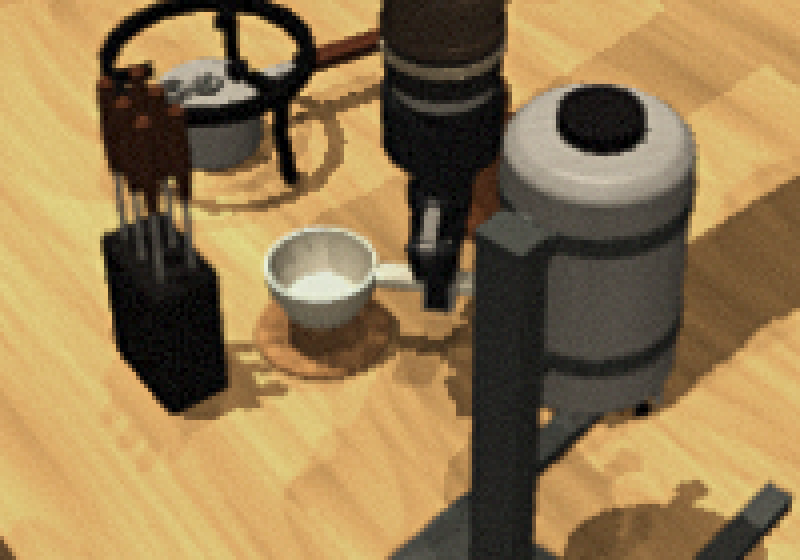

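The saucer is level and centred over the coaster at about (320,345) in the crop. Lowering it.

```bash
python3 -m jog '[[[-0.001,-0.001,-0.008,0,0,0,1],[0,0,-0.006,0,0,0,1],[0,0,-0.004,0,0,0,1],[0,0,0,0,0,0,1],[0,0,0,0,0,0,1]]]'; python3 -c "
from h import *
s=status.read_state();print(s['eef_pos'],R.from_quat(s['tool_rot']).as_matrix()[:,2],s['wrist_force'])"
```

```text
time: 11.68
eef_pos: [0.6399, 0.0646, 0.0981]
tool_rot: [0.375, 0.927, 0.002, 0.003]
wrist_force: [-0.0, -0.3, -1.8]
finger_gap: 0.0147
[0.63986988 0.06458868 0.09812368] [ 0.00655718  0.00184144 -0.99997681] [-0.04525183 -0.33177745 -1.81448398]
```

```bash
python3 -m jog '[[[0,0,-0.003,0,0,0,1],[0,0,-0.002,0,0,0,1],[0,0,-0.001,0,0,0,1],[0,0,0,0,0,0,1]]]'; python3 -c "
from h import *
s=status.read_state();print(s['eef_pos'],R.from_quat(s['tool_rot']).as_matrix()[:,2],s['wrist_force'])
s,p,im=cam('scene');save(im[200:340,150:350].repeat(4,0).repeat(4,1),'s3.png')
print(pin('scene','saucer_centre',p,s)[:2])"
```

```text
time: 12.02
eef_pos: [0.64, 0.0648, 0.0926]
tool_rot: [0.375, 0.927, 0.002, 0.003]
wrist_force: [-2.3, -0.7, 1.9]
finger_gap: 0.0148
[0.63996053 0.0647815  0.09264179] [ 0.00724564  0.00194902 -0.99997185] [-2.29282398 -0.6962386   1.86558669]
[(0.7, array([0.6968, 0.0082, 0.0263]))]
```

View pics/s3.png

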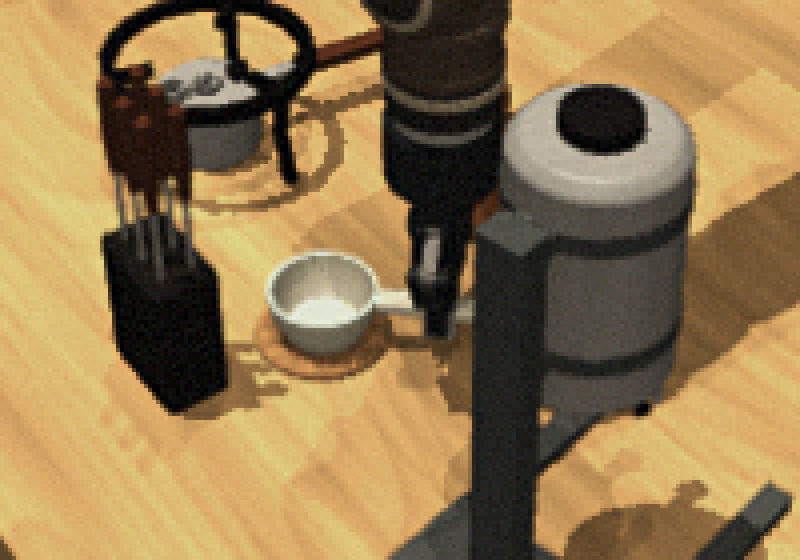

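Contact with the coaster is reached. Opening and rising.

```bash
python3 -m jog '[[[0,0,0,0,0,0,0.3],[0,0,0,0,0,0,0],[0,0,0,0,0,0,-1],[0,0,0,0,0,0,-1],[0,0,0,0,0,0,-1],[0,0,0,0,0,0,-1],[0,0,0,0,0,0,-1],[0,0,0,0,0,0,-1],[-0.002,0.002,0.02,0,0,0,-1],[-0.004,0.004,0.03,0,0,0,-1],[-0.01,0.005,0.03,0,0,0,-1],[-0.01,0,0.03,0,0,0,-1],[-0.01,0,0.03,0,0,0,-1],[-0.01,0,0.02,0,0,0,-1],[0,0,0,0,0,0,-1]]]'; python3 -c "
from h import *
s=status.read_state();print(s['eef_pos'],s['joint_pos'],s['wrist_force'])
s,p,im=cam('scene');save(im[200:340,150:350].repeat(4,0).repeat(4,1),'s4.png')
print(pin('scene','saucer_centre',p,s)[:2])"
```

```text
time: 13.37
eef_pos: [0.5903, 0.0757, 0.2557]
tool_rot: [0.375, 0.927, 0.001, 0.001]
wrist_force: [1.4, -0.1, 0.9]
finger_gap: 0.0853
[0.59027154 0.07574758 0.25567685] [0.12704992 0.26076296 0.02012943 1.32794341 0.00154642 0.89561267] [ 1.40840003 -0.13198114  0.86816001]
[(0.86, array([0.698 , 0.0079, 0.0248]))]
```

View pics/s4.png

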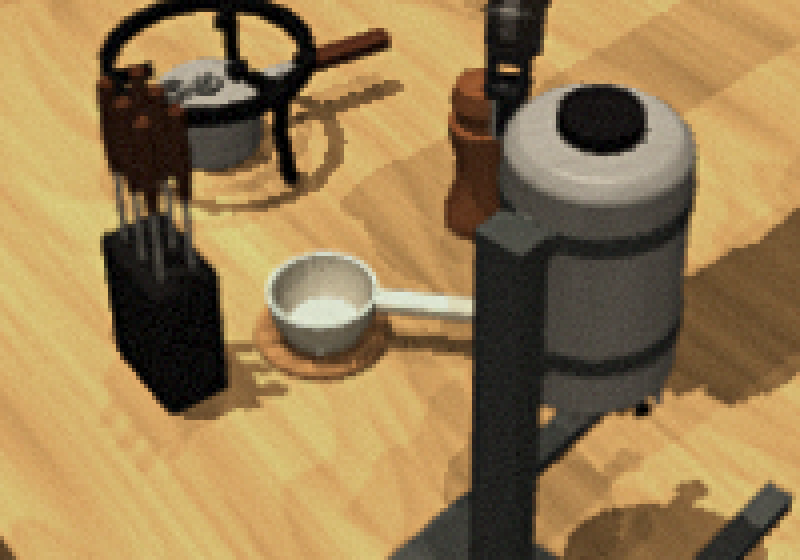

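The saucer stands upright on the coaster at (325,310) in the crop. Now to a viewpoint over the burner's handle.

```bash
python3 -m jog '[[[-0.01,-0.023,0,0,0,3.2,-1],[-0.01,-0.023,0,0,0,3.2,-1],[-0.01,-0.023,0,0,0,3.2,-1],[-0.01,-0.023,0,0,0,3.2,-1],[-0.01,-0.023,0,0,0,3.2,-1],[-0.01,-0.023,0,0,0,3.2,-1],[-0.01,-0.023,0,0,0,3.2,-1],[-0.01,-0.023,0,0,0,3.2,-1],[-0.01,-0.023,0,0,0,3.2,-1],[-0.01,-0.023,0,0,0,3.2,-1],[-0.01,-0.023,0,0,0,3.2,-1],[0,0,0,0,0,0,-1],[0,0,0,0,0,0,-1]]]'; python3 -c "
from h import *
s,p,im=cam('wrist');save(im,'w6.png');print(s['eef_pos'],R.from_quat(s['tool_rot']).as_matrix())
for q in ['burner_centre','burner_grip','burner_port','stand_ring','mill_centre']: print(q,pin('wrist',q,p,s)[:2])"
```

```text
time: 14.55
eef_pos: [0.4727, -0.1872, 0.2226]
tool_rot: [0.061, 0.998, -0.001, -0.018]
wrist_force: [1.0, 0.4, 0.2]
finger_gap: 0.0855
[ 0.4726556  -0.18719939  0.22256967] [[-9.91980053e-01  1.21010634e-01 -3.64965766e-02]
 [ 1.21105697e-01  9.92639538e-01 -3.97191002e-04]
 [ 3.61798806e-02 -4.81394892e-03 -9.99333699e-01]]
burner_centre []
burner_grip [(0.66, array([ 0.5324, -0.207 ,  0.0426])), (0.57, array([ 0.3552, -0.2675,  0.0441]))]
burner_port []
stand_ring []
mill_centre [(0.56, array([ 0.5418, -0.025 ,  0.0656]))]
```

View pics/w6.png

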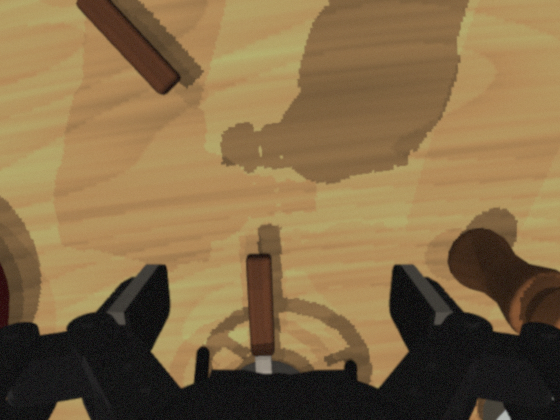

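The burner's handle runs from (259,256) to (262,353) between the stand's legs at (203,362) and (350,366). The look-alike's handle is at top left, clear of the path.

```bash
python3 - <<'E'
from h import *
s=status.read_state();p=eyes.camera_params('wrist')
a=ray(p,[[258.5,256],[262,354]],0.0515,s)[:,:2];print(a,np.degrees(np.arctan2(*(a[1]-a[0])[::-1])),np.linalg.norm(a[1]-a[0]))
print(ray(p,[[203,349],[350,362]],0.07,s)[:,:2])
E
```

```text
[[ 0.50020213 -0.20390959]
 [ 0.57865605 -0.21168963]] -5.663331439727767 0.07883874300913013
[[ 0.55759529 -0.24950678]
 [ 0.57974512 -0.14856297]]
```

```bash
python3 -m jog '[[[0.013,-0.004,-0.015,0,-1,0.7,-1],[0.013,-0.004,-0.015,0,-1.1,0.6,-1],[0.013,-0.003,-0.015,0,0,0,-1],[0.01,-0.002,-0.01,0,0,0,-1],[0,0,0,0,0,0,-1],[0,0,0,0,0,0,-1]]]'; python3 -c "
from h import *
s,p,im=cam('wrist');save(im,'w7.png');print(s['eef_pos'],R.from_quat(s['tool_rot']).as_matrix())
im=cv2.imread('pics/top0.png');c=im[145:235,290:390];cv2.imwrite('pics/tz2.png',cv2.resize(c,None,fx=6,fy=6,interpolation=cv2.INTER_CUBIC))
for q in ['burner_grip','stand_ring']: print(q,pin('wrist',q,p,s)[:2])"
```

```text
time: 15.35
eef_pos: [0.5273, -0.1952, 0.1693]
tool_rot: [0.044, 0.999, -0.001, 0.004]
wrist_force: [-0.1, -0.2, 0.2]
finger_gap: 0.0855
[ 0.52729897 -0.19519323  0.16931726] [[-0.99613053  0.08748353  0.008402  ]
 [ 0.08745999  0.99616312 -0.00313014]
 [-0.0086436  -0.00238319 -0.9999598 ]]
burner_grip [(0.68, array([ 0.5311, -0.2082,  0.041 ]))]
stand_ring []
```

View pics/w7.png

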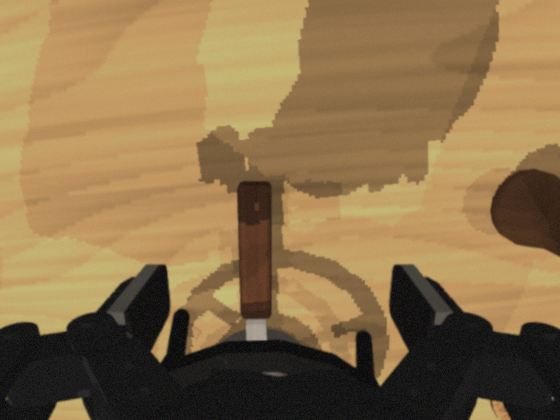

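View pics/tz2.png

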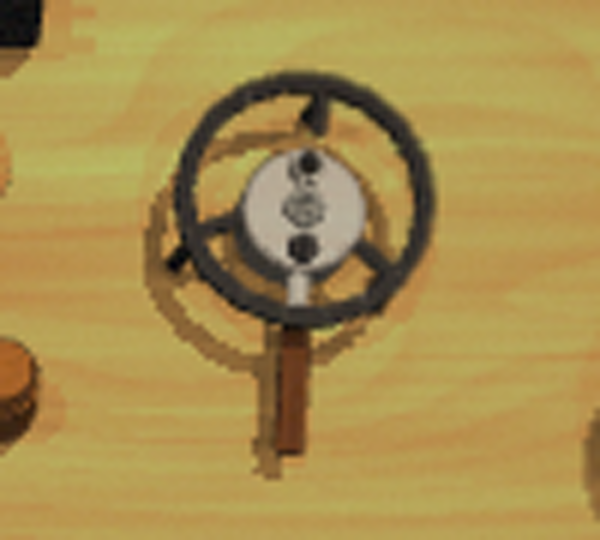

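```bash
python3 - <<'E'
from h import *
s=status.read_state();p=eyes.camera_params('wrist');t=eyes.camera_params('top')
print('wrist feet',ray(p,[[181,312],[365,335]],0.0,s)[:,:2])
print('top feet',ray(t,[[319.2,189.5],[353,196.5],[342.5,166.7]],0.003)[:,:2])
a=ray(p,[[254.5,183],[255.5,318]],0.0515,s)[:,:2];print(a,np.degrees(np.arctan2(*(a[1]-a[0])[::-1])),np.linalg.norm(a[1]-a[0]))
E
```

```text
wrist feet [[ 0.60070834 -0.27441481]
 [ 0.63201087 -0.14046402]]
top feet [[ 0.62553874 -0.14500612]
 [ 0.59685508 -0.27573079]
 [ 0.71654422 -0.23925508]]
[[ 0.49876887 -0.20576228]
 [ 0.57742626 -0.21364366]] -5.721874665873057 0.0790512615981701
```

The stand's feet come out near (0.629,-0.143), (0.599,-0.275) and (0.717,-0.239), so a pull along (-0.98,0.16) leaves about 20 mm on each side. Going down onto the handle.

```bash
python3 -m jog '[[[-0.002,-0.005,-0.012,0,0.4,-0.4,-1],[-0.001,-0.004,-0.015,0,0,-0.3,-1],[0,-0.002,-0.015,0,0,0,-1],[0,0,-0.012,0,0,0,-1],[0,0,-0.006,0,0,0,-1],[0,0,0,0,0,0,-1],[0,0,0,0,0,0,-1]]]'; python3 -c "
from h import *
s,p,im=cam('wrist');save(im,'w8.png');print(s['eef_pos'],R.from_quat(s['tool_rot']).as_matrix())"
```

```text
time: 16.08
eef_pos: [0.5223, -0.2087, 0.11]
tool_rot: [0.052, 0.999, -0.003, 0.003]
wrist_force: [-0.4, 0.1, 0.2]
finger_gap: 0.0856
[ 0.5223375  -0.20870256  0.10998083] [[-0.99459043  0.10368088  0.0063371 ]
 [ 0.10363703  0.99459128 -0.00689518]
 [-0.00701773 -0.00620112 -0.99995615]]
```

View pics/w8.png

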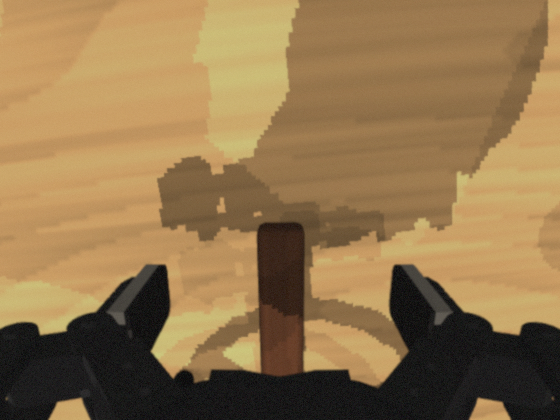

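The handle is centred at column 281. Lowering the last 10 mm and closing.

```bash
python3 -m jog '[[[0.001,0,-0.006,0.4,0.35,0,-1],[0,0,-0.004,0,0,0,-1],[0,0,0,0,0,0,-1],[0,0,0,0,0,0,0],[0,0,0,0,0,0,1],[0,0,0,0,0,0,1],[0,0,0,0,0,0,1],[0,0,0,0,0,0,1],[0,0,0,0,0,0,1],[0,0,0,0,0,0,1],[0,0,0,0,0,0,1],[0,0,0,0,0,0,1]]]' 50; python3 -c "
from h import *
s,p,im=cam('scene');save(im[170:280,140:300].repeat(5,0).repeat(5,1),'s5.png');print(s['eef_pos'],R.from_quat(s['tool_rot']).as_matrix(),s['wrist_force'])
for q in ['burner_centre','burner_port','stand_ring']: print(q,pin('scene',q,p,s)[:2])"
```

```text
time: 17.13
eef_pos: [0.5252, -0.2089, 0.1023]
tool_rot: [0.051, 0.999, -0.0, 0.002]
wrist_force: [0.4, 0.5, 0.3]
finger_gap: 0.017
[ 0.52519179 -0.20894226  0.102258  ] [[-9.94701040e-01  1.02710697e-01  4.51151416e-03]
 [ 1.02708780e-01  9.94711253e-01 -6.55178240e-04]
 [-4.55494772e-03 -1.88334360e-04 -9.99989608e-01]] [0.43186762 0.51783168 0.25661409]
burner_centre [(0.85, array([ 0.2496, -0.3309,  0.0263])), (0.68, array([ 0.6521, -0.2227,  0.0293]))]
burner_port [(0.94, array([ 0.677 , -0.225 ,  0.0637])), (0.88, array([ 0.2323, -0.3524,  0.0632]))]
stand_ring [(0.94, array([ 0.6472, -0.2161,  0.0895]))]
```

View pics/s5.png

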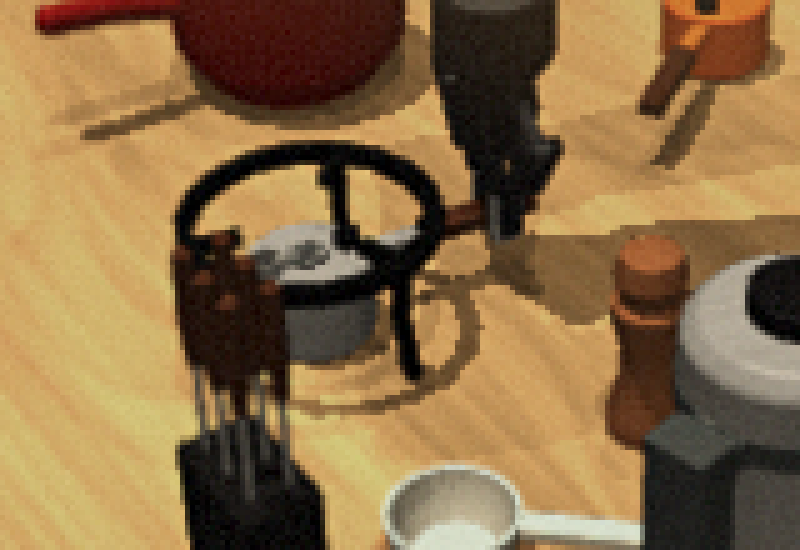

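```bash
python3 -m jog '[[[-0.006,0.001,0,0,0,0,1],[-0.01,0.0016,0,0,0,0,1],[-0.01,0.0016,0,0,0,0,1],[-0.01,0.0016,0,0,0,0,1],[-0.01,0.0016,0,0,0,0,1]]]'; python3 -c "
from h import *
s=status.read_state();print(s['eef_pos'],R.from_quat(s['tool_rot']).as_matrix()[:,2],s['wrist_force'])"
```

```text
time: 17.75
eef_pos: [0.4774, -0.2014, 0.1022]
tool_rot: [0.051, 0.999, -0.001, 0.004]
wrist_force: [1.0, -0.5, -0.9]
finger_gap: 0.0168
[ 0.47738304 -0.20141029  0.10223066] [ 0.00714701 -0.00147834 -0.99997337] [ 0.98151611 -0.54165572 -0.94104933]
```

```bash
python3 -m jog '[[[-0.012,0.002,0,0,0,0,1],[-0.012,0.002,0,0,0,0,1],[-0.012,0.002,0,0,0,0,1],[-0.012,0.002,0,0,0,0,1],[-0.012,0.002,0,0,0,0,1],[-0.012,0.002,0,0,0,0,1],[-0.012,0.002,0,0,0,0,1],[-0.012,0.003,0,0,0,0,1],[-0.005,0.003,0,0,0,0,1],[0,0,0,0,0,0,1]]]'; python3 -c "
from h import *
s=status.read_state();print(s['eef_pos'],R.from_quat(s['tool_rot']).as_matrix()[:,2],s['wrist_force'])
s,p,im=cam('scene');save(im[140:340,140:380].repeat(3,0).repeat(3,1),'s6.png')
for q in ['burner_centre','burner_port','stand_ring','mill_centre']: print(q,pin('scene',q,p,s)[:2])"
```

```text
time: 18.58
eef_pos: [0.3594, -0.1776, 0.1022]
tool_rot: [0.053, 0.999, -0.001, 0.004]
wrist_force: [0.2, -0.9, -0.9]
finger_gap: 0.0168
[ 0.35943386 -0.17760448  0.10219011] [ 0.00691464 -0.00194126 -0.99997421] [ 0.21455354 -0.92815888 -0.87359146]
burner_centre [(0.58, array([ 0.4876, -0.1895,  0.0289])), (0.55, array([ 0.2501, -0.3359,  0.0265]))]
burner_port [(0.72, array([ 0.5131, -0.1937,  0.0639])), (0.41, array([ 0.2319, -0.3548,  0.0613]))]
stand_ring [(0.85, array([ 0.6495, -0.2181,  0.0887]))]
mill_centre [(0.84, array([ 0.5402, -0.0284,  0.0595])), (0.62, array([0.7008, 0.0109, 0.0056]))]
```

View pics/s6.png

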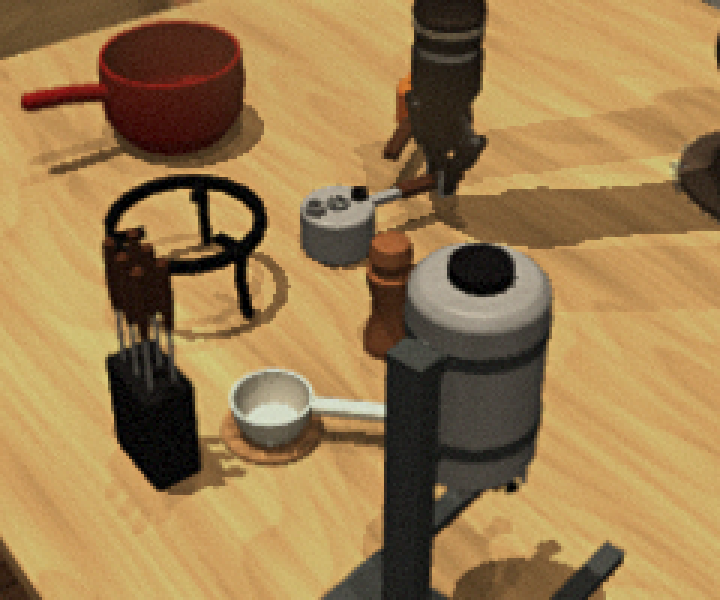

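The burner is clear of the stand at about (0.488,-0.19), standing flat, and the stand has not moved. Sliding it round in front of the mill.

```bash
python3 -m jog '[[[-0.006,0.008,0,0,0,0,1],[-0.008,0.013,0,0,0,0,1],[-0.008,0.013,0,0,0,0,1],[-0.008,0.013,0,0,0,0,1],[-0.008,0.013,0,0,0,0,1],[-0.006,0.013,0,0,0,0,1],[-0.003,0.013,0,0,0,0,1],[0,0.013,0,0,0,1,1],[0,0.013,0,0,0,1,1]]]'; python3 -c "
from h import *
s=status.read_state();print(s['eef_pos'],R.from_quat(s['tool_rot']).as_matrix()[:,[0,2]].T,s['wrist_force'])"
```

```text
time: 19.58
eef_pos: [0.3096, -0.059, 0.1017]
tool_rot: [0.037, 0.999, -0.003, 0.005]
wrist_force: [0.3, -1.7, 0.5]
finger_gap: 0.0169
[ 0.30960489 -0.05899358  0.10166128] [[-0.99718571  0.07414087 -0.01112634]
 [ 0.01068444 -0.00635422 -0.99992273]] [ 0.30151935 -1.73779328  0.54585371]
```

```bash
python3 -m jog '[[[0,0.013,0.0003,0.2,0.3,1,1],[0,0.013,0,0,0,1,1],[0,0.013,0,0,0,1,1],[0,0.013,0,0,0,1,1],[0,0.013,0,0,0,1,1],[0,0.013,0,0,0,1,1],[0,0.013,0,0,0,1,1],[0,0.013,0,0,0,1,1],[0,0.013,0,0,0,1,1],[0,0.013,0,0,0,1,1],[0,0.013,0,0,0,1,1]]]'; python3 -c "
from h import *
s=status.read_state();print(s['eef_pos'],R.from_quat(s['tool_rot']).as_matrix()[:,[0,2]].T,s['wrist_force'])"
```

```text
time: 20.5
eef_pos: [0.2968, 0.0951, 0.1015]
tool_rot: [-0.065, 0.998, -0.005, 0.005]
wrist_force: [0.8, -2.5, 1.5]
finger_gap: 0.0172
[0.29682475 0.09514045 0.10151809] [[-0.9914758  -0.12992058 -0.00981727]
 [ 0.01122862 -0.01013511 -0.99988559]] [ 0.79283099 -2.4883469   1.5264856 ]
```

```bash
python3 -m jog '[[[0.002,0.012,0.0003,0.3,0.2,1,1],[0.002,0.013,0.0003,0.3,0.2,1,1],[0.002,0.013,0,0,0,1,1],[0.002,0.013,0,0,0,1,1],[0.002,0.012,0,0,0,0.5,1],[0.002,0.008,0,0,0,0,1],[0,0,0,0,0,0,1],[0,0,0,0,0,0,1]]]'; python3 -c "
from h import *
s=status.read_state();print(s['eef_pos'],R.from_quat(s['tool_rot']).as_matrix()[:,[0,2]].T,s['wrist_force'])
s,p,im=cam('scene');save(im[140:340,200:440].repeat(3,0).repeat(3,1),'s7.png')
for q in ['burner_centre','burner_port','needle_tip','mill_centre']: print(q,pin('scene',q,p,s)[:2])
s,p,im=cam('top');save(im[110:290,170:310].repeat(4,0).repeat(4,1)[:600],'t7.png')
for q in ['burner_centre','burner_port','needle_tip']: print(q,pin('top',q,p,s)[:2])"
```

```text
time: 21.17
eef_pos: [0.2993, 0.1711, 0.102]
tool_rot: [-0.11, 0.994, -0.003, 0.003]
wrist_force: [2.0, -2.6, -0.3]
finger_gap: 0.0168
[0.29933637 0.17112137 0.1019813 ] [[-0.97592563 -0.21804372 -0.00510973]
 [ 0.00640124 -0.0052172  -0.9999659 ]] [ 2.04957155 -2.58136747 -0.33333544]
burner_centre [(0.9, array([0.425 , 0.1999, 0.0318])), (0.8, array([ 0.2531, -0.333 ,  0.0259]))]
burner_port [(0.75, array([0.4495, 0.2044, 0.0666])), (0.61, array([ 0.2306, -0.3511,  0.0623]))]
needle_tip [(0.92, array([0.6037, 0.2419, 0.0746]))]
mill_centre [(0.56, array([ 0.5387, -0.0325,  0.0583]))]
burner_centre [(0.94, array([ 0.2485, -0.3343,  0.0289])), (0.71, array([0.428 , 0.2019, 0.0277]))]
burner_port [(0.88, array([0.4531, 0.2099, 0.0615])), (0.79, array([ 0.2285, -0.3475,  0.0644]))]
needle_tip [(0.92, array([0.6095, 0.2472, 0.0743]))]
```

View pics/s7.png

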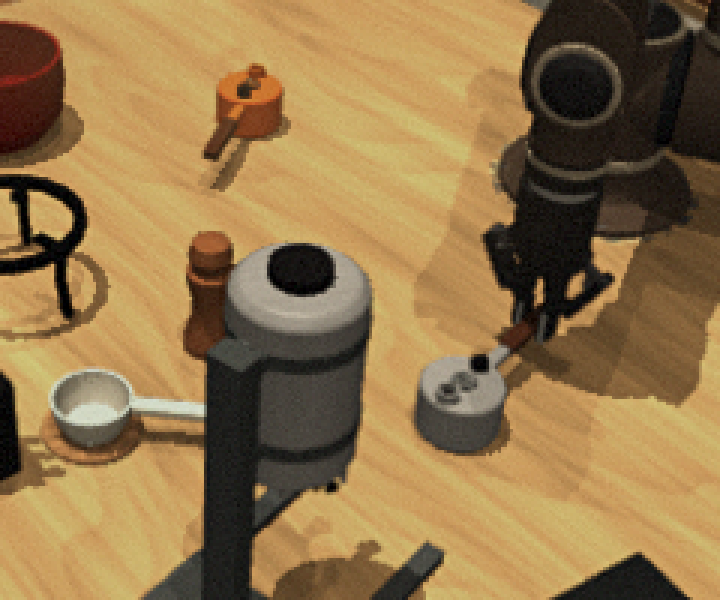

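View pics/t7.png

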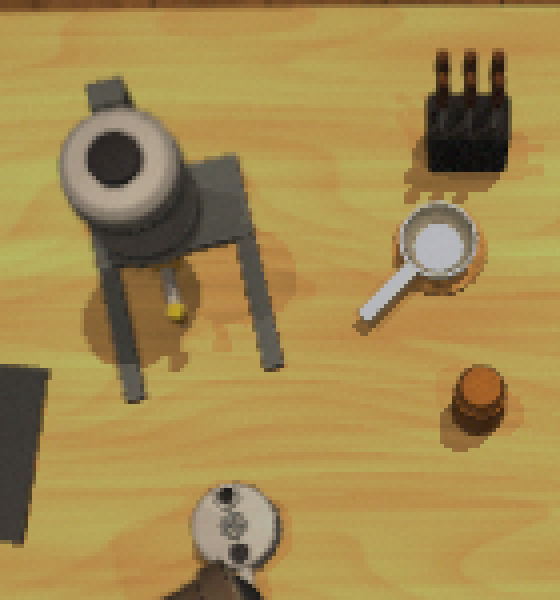

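The burner stands straight in front of the station's opening, with the port at (230,497) in the top crop and the needle at (176,312). Both cameras agree the remaining shift is (0.155,0.037). I'll push in most of it and then measure again.

```bash
python3 -m jog '[[[0.006,0.0015,0,0,0,0,1],[0.012,0.003,0.0001,0,0,0,1],[0.012,0.003,0.0001,0,0,0,1],[0.012,0.003,0.0001,0,0,0,1],[0.012,0.003,0,0,0,0,1],[0.012,0.003,0,0,0,0,1],[0.012,0.003,0,0,0,0,1]]]'; python3 -c "
from h import *
s=status.read_state();print(s['eef_pos'],R.from_quat(s['tool_rot']).as_matrix()[:,[0,2]].T,s['wrist_force'])"
```

```text
time: 22.2
eef_pos: [0.3703, 0.1867, 0.1014]
tool_rot: [-0.11, 0.994, -0.003, -0.009]
wrist_force: [-7.3, -2.1, 9.8]
finger_gap: 0.017
[0.37032129 0.18668818 0.10139279] [[-0.97577911 -0.21799147  0.01829907]
 [-0.01686573 -0.0084342  -0.99982219]] [-7.33199069 -2.05574017  9.83865212]
```

The vertical force has risen to 10 N because the wrist has tilted by about 1°. Trimming that before going on.

```bash
python3 -m jog '[[[0,0,0.0004,0.2,-0.6,0,1],[0,0,0.0003,0,-0.5,0,1],[0,0,0,0,0,0,1]]]'; python3 -c "
from h import *
s=status.read_state();print(s['eef_pos'],R.from_quat(s['tool_rot']).as_matrix()[:,[0,2]].T,s['wrist_force'])
s,p,im=cam('scene');save(im[220:340,250:410].repeat(5,0).repeat(5,1),'s8.png')"
```

```text
time: 22.45
eef_pos: [0.3722, 0.187, 0.1018]
tool_rot: [-0.109, 0.994, -0.002, 0.001]
wrist_force: [0.3, 0.8, 0.6]
finger_gap: 0.0171
[0.37219919 0.18696449 0.10182969] [[-9.76132331e-01 -2.17175988e-01 -5.11801951e-04]
 [ 1.55537040e-03 -4.63426691e-03 -9.99988052e-01]] [0.28345799 0.82747338 0.58391188]
```

View pics/s8.png

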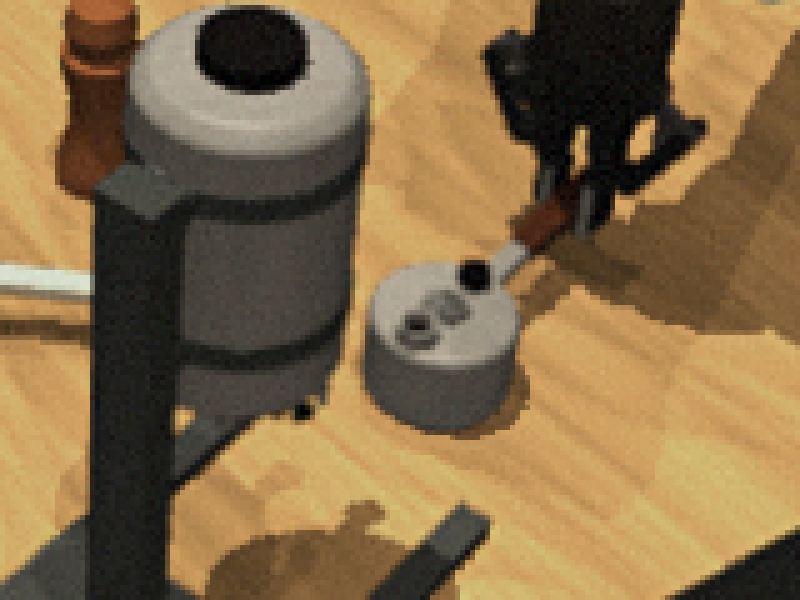

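The burner is level and the forces are back near zero. Pushing on more slowly with a small tilt compensation.

```bash
python3 -m jog '[[[0.005,0.0012,0.0001,0,-0.15,0,1],[0.009,0.0023,0.0002,0,-0.2,0,1],[0.009,0.0023,0.0002,0,-0.2,0,1],[0.009,0.0023,0.0002,0,-0.2,0,1],[0.009,0.0023,0.0002,0,-0.2,0,1],[0.007,0.002,0.0002,0,-0.2,0,1],[0,0,0.0001,0,-0.1,0,1],[0,0,0,0,0,0,1]]]'; python3 -c "
from h import *
s=status.read_state();print(s['eef_pos'],R.from_quat(s['tool_rot']).as_matrix()[:,[0,2]].T,s['wrist_force'])
for c in ['scene','top','wrist']:
  s,p,im=cam(c);save(im,c+'9.png')
  for q in ['burner_centre','burner_port','needle_tip']: print(c,q,pin(c,q,p,s)[:2])"
```

```text
time: 23.17
eef_pos: [0.4218, 0.1991, 0.101]
tool_rot: [-0.109, 0.994, -0.005, 0.009]
wrist_force: [-2.2, -0.4, -0.4]
finger_gap: 0.0167
[0.42184075 0.1990726  0.10098039] [[-0.97592073 -0.21750493 -0.01644156]
 [ 0.01862441 -0.00798954 -0.99979463]] [-2.15331488 -0.37868077 -0.43174079]
scene burner_centre [(0.91, array([ 0.2512, -0.3331,  0.0268])), (0.6, array([0.5468, 0.2246, 0.0321]))]
scene burner_port [(0.84, array([ 0.2311, -0.352 ,  0.0595])), (0.57, array([0.573 , 0.2316, 0.0638]))]
scene needle_tip [(0.59, array([0.6097, 0.2421, 0.0787]))]
top burner_centre [(0.94, array([ 0.2495, -0.3348,  0.0281])), (0.71, array([0.5483, 0.2275, 0.03  ]))]
top burner_port [(0.81, array([ 0.227 , -0.3479,  0.0638])), (0.68, array([0.5763, 0.2354, 0.066 ]))]
top needle_tip [(0.57, array([0.6087, 0.2463, 0.0792]))]
wrist burner_centre []
wrist burner_port []
wrist needle_tip []
```

```bash
python3 -m jog '[[[0,0,0.0004,0.2,0.4,0,1],[0,0,0.0003,0,0.4,0,1],[0,0,0,0,0,0,1]]]'; python3 -c "
from h import *
s=status.read_state();print(s['eef_pos'],R.from_quat(s['tool_rot']).as_matrix()[:,[0,2]].T,s['wrist_force'])
for c,b in [('scene',(270,330,270,350)),('top',(150,220,190,260))]:
  s,p,im=cam(c);save(cv2.resize(im[b[0]:b[1],b[2]:b[3]],None,fx=8,fy=8,interpolation=cv2.INTER_CUBIC),c+'10.png')
  for q in ['burner_port','needle_tip']: print(c,q,pin(c,q,p,s)[:2])"
```

```text
time: 24.02
eef_pos: [0.4213, 0.1989, 0.1024]
tool_rot: [-0.109, 0.994, -0.002, 0.002]
wrist_force: [1.6, 0.2, -1.1]
finger_gap: 0.0172
[0.42134508 0.1988898  0.10239081] [[-0.97603541 -0.21758462 -0.00343734]
 [ 0.00443036 -0.00407613 -0.99998188]] [ 1.56388133  0.23144524 -1.05281221]
scene burner_port [(0.77, array([0.5686, 0.2331, 0.061 ])), (0.55, array([ 0.2296, -0.3536,  0.0603]))]
scene needle_tip [(0.18, array([0.6994, 0.0086, 0.0262]))]
top burner_port [(0.74, array([ 0.2274, -0.3477,  0.0652])), (0.53, array([0.5751, 0.2351, 0.0649]))]
top needle_tip [(0.58, array([0.6118, 0.2463, 0.0759]))]
```

View pics/scene10.png

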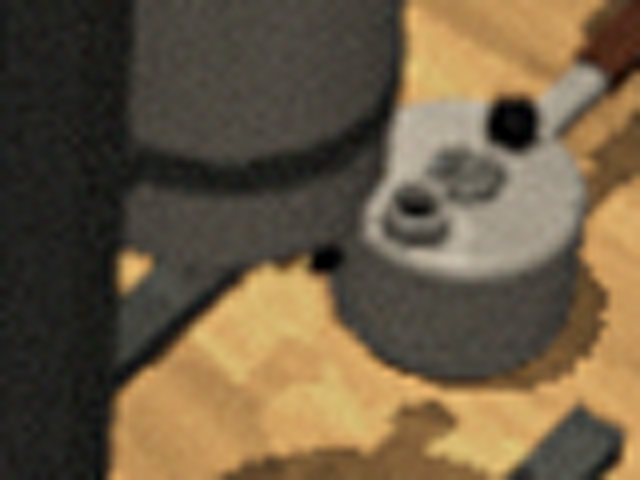

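View pics/top10.png

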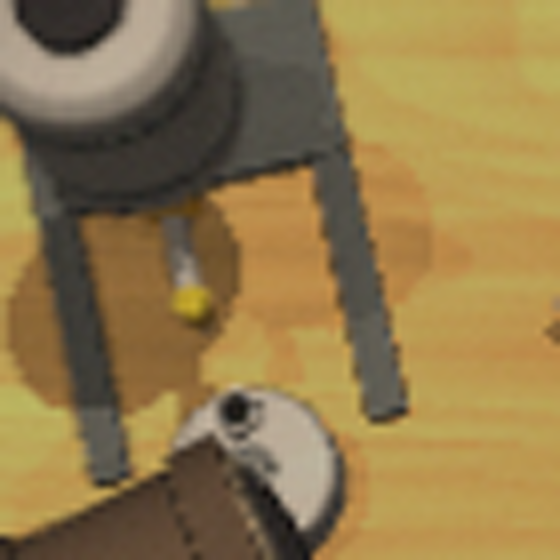

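```bash
python3 - <<'E'
from h import *
t=eyes.camera_params('top');sc=eyes.camera_params('scene')
print('camtop',T(t)[:3,3],'scene',T(sc)[:3,3])
for z in (0.126,0.132,0.138): print(z,ray(t,[[214,187.9]],z))
print('port top',ray(t,[[190+236/8,150+409/8]],0.062))
for z in (0.098,0.102): print(z,ray(sc,[[270+325/8,270+262/8]],z))
print('port scene',ray(sc,[[270+416/8,270+203/8]],0.064))
E
```

```text
camtop [0.28404441 0.01259194 1.54565076] scene [1.16210404 0.79569715 0.86756079]
0.126 [[0.60736673 0.24265125 0.126     ]]
0.132 [[0.60600024 0.24167893 0.132     ]]
0.138 [[0.60463376 0.24070661 0.138     ]]
port top [[0.5715594  0.23156067 0.062     ]]
0.098 [[0.63516512 0.26111034 0.098     ]]
0.102 [[0.63790403 0.263889   0.102     ]]
port scene [[0.57298282 0.23504904 0.064     ]]
```

```bash
python3 - <<'E'
from h import *
sc=eyes.camera_params('scene');t=eyes.camera_params('top')
n=np.array([0.607,0.2455])
for z in (0.0,0.076,0.098,0.126): 
    q=proj(sc,[[*n,z]])[0];print(z,q,'crop',(q-270)*8,'top',proj(t,[[*n,z]])[0])
im=cv2.imread('pics/scene0.png')
E
```

```text
0.0 [312.40002457 321.70427325] crop [339.20019658 413.63418603] top [218.37157736 195.18941918]
0.076 [314.69900164 300.32016483] crop [357.59201313 242.56131862] top [215.3542605  190.99877524]
0.098 [315.39637011 293.76843088] crop [363.17096089 190.14744707] top [214.42470213 189.70719434]
0.126 [316.30552668 285.18114361] crop [370.44421344 121.44914891] top [213.20214262 188.00810516]
```

```bash
python3 - <<'E'
from h import *
s,p,im=cam('scene')
a=cv2.imread('pics/scene0.png')[270:330,270:350];b=cv2.imread('pics/scene9.png')[270:330,270:350]
z=lambda c:cv2.resize(c,(400,300),interpolation=cv2.INTER_CUBIC)
w=cv2.imread('pics/w2.png')[310:400,240:380];
cv2.imwrite('pics/cmp.png',np.vstack([np.hstack([z(a),z(b)]),np.hstack([cv2.resize(w,(467,300)),np.zeros((300,333,3),np.uint8)])]))
E
```

```text
(no output)
```

View pics/cmp.png

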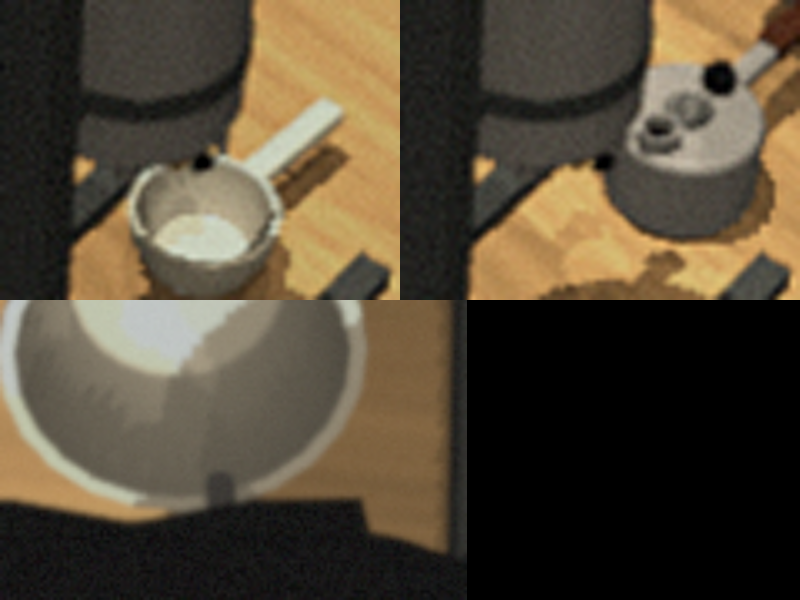

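```bash
python3 - <<'E'
from h import *
p=eyes.camera_params('wrist')
q=R.from_matrix([[-0.98797211,-0.15434286,0.00945492],[-0.15431095,0.98801415,0.00402029],[-0.0099621,0.00251294,-0.99994722]]).as_quat()
s={'tool_rot':q,'eef_pos':np.array([0.53554945,0.21702877,0.18527994])}
print(ray(p,[[306,358],[306,362]],0.076,s))
print(proj(p,[[0.607,0.2455,0.076]],s))
E
```

```text
[[0.60446844 0.24388162 0.076     ]
 [0.60720578 0.24438038 0.076     ]]
[[307.98951933 361.94153788]]
```

The needle, seen by three independent ways (wrist ray, top view and foot fit), is at about (0.606,0.2445). The port is at about (0.574,0.233), so (0.032,0.011) remains.

```bash
python3 -m jog '[[[0.006,0.002,0,0,0,0,1],[0.007,0.0025,0,0,0,0,1],[0.007,0.0025,0.0001,0,-0.1,0,1],[0.006,0.002,0.0001,0,-0.1,0,1],[0,0,0,0,0,0,1],[0,0,0,0,0,0,1]]]'; python3 -c "
from h import *
s=status.read_state();print(s['eef_pos'],R.from_quat(s['tool_rot']).as_matrix()[:,[0,2]].T,s['wrist_force'])"
```

```text
time: 24.87
eef_pos: [0.4495, 0.2089, 0.1021]
tool_rot: [-0.11, 0.994, -0.003, 0.003]
wrist_force: [-1.0, -0.6, 0.3]
finger_gap: 0.0169
[0.44946418 0.20889371 0.10210609] [[-0.97586791 -0.21828582 -0.00575589]
 [ 0.00686039 -0.00430235 -0.99996721]] [-0.99976173 -0.59462106  0.25241824]
```

```bash
python3 -m jog '[[[0.004,0.001,0,0,0,0,1],[0,0,0,0,0,0,1],[0,0,0,0,0,0,1]]]'; python3 -c "
from h import *
s=status.read_state();print(s['eef_pos'],R.from_quat(s['tool_rot']).as_matrix()[:,[0,2]].T,s['wrist_force'])
for c,b in [('scene',(270,330,270,350)),('top',(150,220,190,260))]:
  s,p,im=cam(c);save(cv2.resize(im[b[0]:b[1],b[2]:b[3]],None,fx=8,fy=8,interpolation=cv2.INTER_CUBIC),c+'11.png')
  for q in ['burner_centre','burner_port','needle_tip']: print(c,q,pin(c,q,p,s)[:3])"
```

```text
time: 25.12
eef_pos: [0.4539, 0.2101, 0.102]
tool_rot: [-0.11, 0.994, -0.003, 0.003]
wrist_force: [-1.8, -0.7, -0.7]
finger_gap: 0.017
[0.45392085 0.21010483 0.1020059 ] [[-0.975835   -0.21844535 -0.00526035]
 [ 0.00636488 -0.00435295 -0.99997027]] [-1.82248459 -0.73599422 -0.69746756]
scene burner_centre [(0.73, array([0.5772, 0.2378, 0.0293])), (0.64, array([ 0.2521, -0.3345,  0.0273]))]
scene burner_port [(0.72, array([0.6042, 0.2414, 0.0655])), (0.66, array([ 0.2333, -0.3519,  0.0628]))]
scene needle_tip [(0.87, array([0.6053, 0.2432, 0.0741])), (0.28, array([0.6365, 0.0653, 0.0363]))]
top burner_centre [(0.66, array([0.5859, 0.2381, 0.0308])), (0.63, array([ 0.2475, -0.337 ,  0.0286])), (0.21, array([0.6966, 0.0062, 0.0069]))]
top burner_port [(0.72, array([ 0.2272, -0.348 ,  0.0649])), (0.57, array([0.6047, 0.2467, 0.0646])), (0.35, array([ 0.6553, -0.219 ,  0.085 ]))]
top needle_tip [(0.87, array([0.609 , 0.2473, 0.0748]))]
```

View pics/scene11.png

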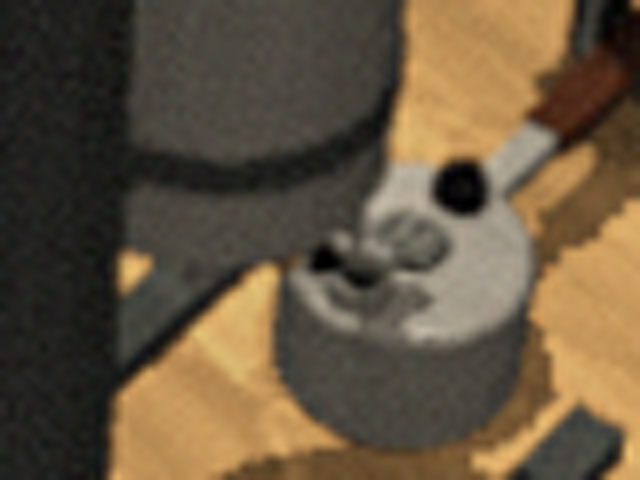

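View pics/top11.png

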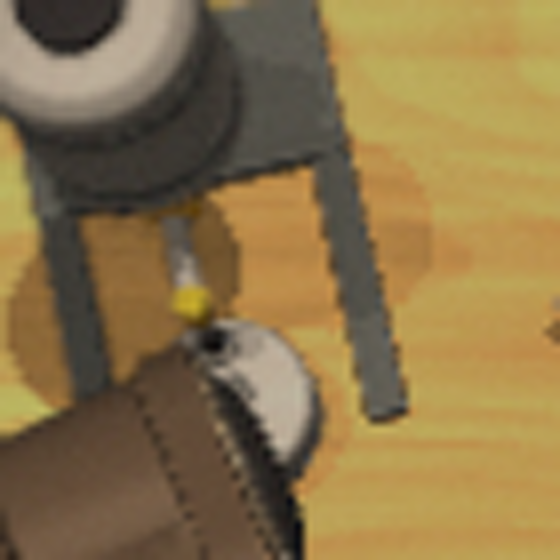

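The port now sits under the needle to within a few mm by all estimates; the scene and top views differ by 1–4 mm. I'm releasing and checking with the wrist camera from close in front.

```bash
python3 -m jog '[[[0,0,0,0,0,0,0.4],[0,0,0,0,0,0,0],[0,0,0,0,0,0,-1],[0,0,0,0,0,0,-1],[0,0,0,0,0,0,-1],[0,0,0,0,0,0,-1],[0,0,0,0,0,0,-1],[0,0,0,0,0,0,-1],[0,0,0.015,0,0,0,-1],[0,0,0.025,0,0,0,-1],[0,0,0.025,0,0,0,-1],[0,0,0.015,0,0,0,-1],[0,0,0,0,0,0,-1]]]'; python3 -c "
from h import *
s=status.read_state();print(s['eef_pos'],R.from_quat(s['tool_rot']).as_matrix()[:,[0,2]].T,s['wrist_force'])"
```

```text
time: 26.6
eef_pos: [0.4532, 0.2096, 0.1845]
tool_rot: [-0.11, 0.994, -0.003, 0.003]
wrist_force: [0.4, 0.1, -0.0]
finger_gap: 0.0853
[0.4532178  0.20960988 0.18450337] [[-0.97584503 -0.21842134 -0.00431254]
 [ 0.00565917 -0.00554011 -0.99996864]] [ 0.40161949  0.10460467 -0.02408449]
```

```bash
python3 -m jog '[[[0.015,0.004,0.002,0,0,0,-1],[0.018,0.004,0.002,0,0,0,-1],[0.018,0.004,0.002,0,0,0,-1],[0.016,0.004,0.002,0,0,0,-1],[0.01,0.002,0,0,0,0,-1],[0,0,0,0,0,0,-1],[0,0,0,0,0,0,-1]]]'; python3 -c "
from h import *
s,p,im=cam('wrist');save(im,'w12.png');print(s['eef_pos'],R.from_quat(s['tool_rot']).as_matrix(),s['wrist_force'])
c=im[280:400,200:380];save(cv2.resize(c,None,fx=4.4,fy=4.4,interpolation=cv2.INTER_CUBIC),'w12z.png')
for q in ['burner_port','needle_tip','burner_centre']: print(q,pin('wrist',q,p,s)[:3])
import pickle;pickle.dump(s,open('s12.pkl','wb'))"
```

```text
time: 27.18
eef_pos: [0.5321, 0.2279, 0.1891]
tool_rot: [-0.11, 0.994, -0.003, 0.002]
wrist_force: [0.6, 0.1, -1.1]
finger_gap: 0.0852
[0.53207832 0.22785347 0.18913303] [[-0.97575458 -0.21883306  0.00388476]
 [-0.21885385  0.97573834 -0.00613818]
 [-0.00244727 -0.00683955 -0.99997362]] [ 0.61727726  0.09983877 -1.0757903 ]
burner_port [(0.84, array([0.6084, 0.2473, 0.0651]))]
needle_tip [(0.56, array([0.6074, 0.2469, 0.078 ]))]
burner_centre [(0.73, array([0.5825, 0.2379, 0.0277]))]
```

View pics/w12z.png

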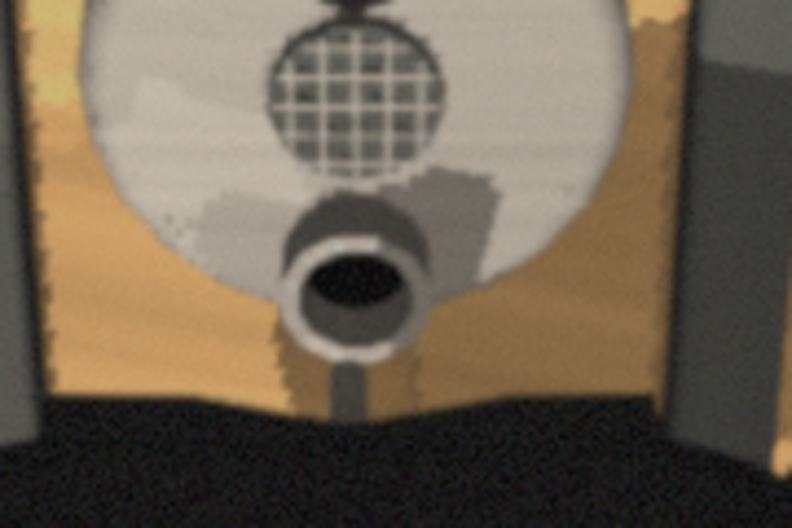

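```bash
python3 - <<'E'
from h import *
import pickle;s=pickle.load(open('s12.pkl','rb'));p=eyes.camera_params('wrist')
P=lambda u,v,z:ray(p,[[200+(u+.5)/4.4-.5,280+(v+.5)/4.4-.5]],z,s)[0]
port=P(357,299,0.064);tip=P(350,362,0.076)+0.0025*np.array([.976,.219,0])
print(port,tip,tip-port)
print('collar extents',P(281,299,.064),P(433,299,.064),P(357,235,.064),P(357,363,.064))
print('tip row +-4',P(350,358,0.076),P(350,368,.076))
E
```

```text
[0.60566635 0.24483718 0.064     ] [0.60939229 0.24475888 0.076     ] [ 3.72594248e-03 -7.82964959e-05  1.20000000e-02]
collar extents [0.60804464 0.23456081 0.064     ] [0.60332972 0.25511687 0.064     ] [0.59551246 0.24253989 0.064     ] [0.61617037 0.24721398 0.064     ]
tip row +-4 [0.60632632 0.24407068 0.076     ] [0.60789386 0.24442302 0.076     ]
```

The close view gives clear numbers. The mouth of the collar (21 mm wide, as specified) is at (281,348) and the needle end at (280,362). The port is about 3.7 mm short in x and within 0.5 mm sideways. That passes, but I'll regrip and nudge it +3.5 mm for margin.

```bash
python3 -m jog '[[[-0.015,-0.004,0,0,0,0,-1],[-0.018,-0.004,0,0,0,0,-1],[-0.018,-0.004,0,0,0,0,-1],[-0.014,-0.003,0,0,0,0,-1],[-0.006,-0.001,0,0,0,0,-1],[0,0,0,0,0,0,-1],[0,0,0,0,0,0,-1]]]'; python3 -c "
from h import *
s=status.read_state();print(s['eef_pos'],R.from_quat(s['tool_rot']).as_matrix()[:,[0,2]].T,s['wrist_force'])"
```

```text
time: 27.97
eef_pos: [0.4546, 0.2104, 0.1906]
tool_rot: [-0.111, 0.994, -0.003, 0.003]
wrist_force: [0.9, -0.6, -0.6]
finger_gap: 0.0853
[0.45457272 0.21038053 0.19056623] [[-0.97545039 -0.22016569 -0.00485847]
 [ 0.0061367  -0.00512221 -0.99996805]] [ 0.94991396 -0.56817548 -0.57885144]
```

```bash
python3 -m jog '[[[-0.001,0,-0.02,0,0,0,-1],[0,0,-0.025,0,0,0,-1],[0,0,-0.02,0,0,0,-1],[0,0,-0.013,0,0,0,-1],[0,0,-0.006,0,0,0,-1],[0,0,0,0,0,0,-1],[0,0,0,0,0,0,-1]]]'; python3 -c "
from h import *
s,p,im=cam('wrist');save(im,'w13.png');print(s['eef_pos'],R.from_quat(s['tool_rot']).as_matrix()[:,[0,2]].T,s['wrist_force'])"
```

```text
time: 28.55
eef_pos: [0.4589, 0.2122, 0.106]
tool_rot: [-0.111, 0.994, -0.002, 0.007]
wrist_force: [0.1, 0.4, 1.0]
finger_gap: 0.0854
[0.45891417 0.21224062 0.10598219] [[-0.97545255 -0.2197858  -0.01365747]
 [ 0.01437753 -0.0016769  -0.99989523]] [0.07091259 0.39490164 0.96657784]
```

View pics/w13.png

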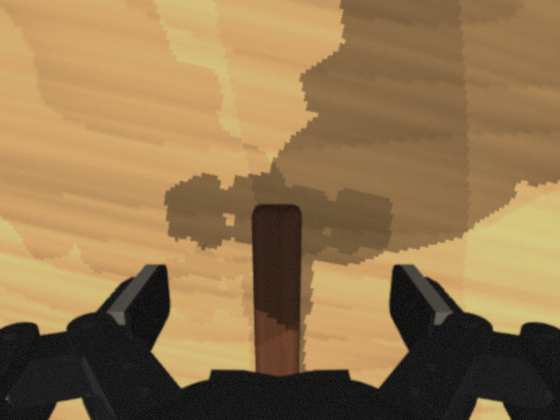

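```bash
python3 -m jog '[[[-0.003,-0.0018,-0.004,0.2,0.5,0,-1],[0,0,0,0,0,0,-1],[0,0,0,0,0,0,-1]]]'; python3 -c "
from h import *
s,p,im=cam('wrist');print(s['eef_pos'],R.from_quat(s['tool_rot']).as_matrix()[:,[0,2]].T,s['wrist_force'])
g=im[300,150:400].astype(int);print([(150+i,int(v)) for i,v in enumerate(g[:,2]) if 88<=i<=160][::3])"
```

```text
time: 28.85
eef_pos: [0.4574, 0.211, 0.1042]
tool_rot: [-0.111, 0.994, 0.001, 0.004]
wrist_force: [0.2, -0.2, -0.5]
finger_gap: 0.0851
[0.45735324 0.21101659 0.10415584] [[-0.97552552 -0.21969596 -0.00914572]
 [ 0.00849442  0.00390904 -0.99995628]] [ 0.2311042  -0.22425319 -0.47131582]
[(238, 103), (241, 102), (244, 88), (247, 90), (250, 93), (253, 84), (256, 27), (259, 26), (262, 29), (265, 28), (268, 14), (271, 18), (274, 28), (277, 29), (280, 21), (283, 31), (286, 27), (289, 25), (292, 27), (295, 26), (298, 24), (301, 38), (304, 70), (307, 70), (310, 70)]
```

```bash
python3 -m jog '[[[0,0,-0.0015,-0.2,0.2,0,-1],[0,0,0,0,0,0,0],[0,0,0,0,0,0,0.5],[0,0,0,0,0,0,1],[0,0,0,0,0,0,1],[0,0,0,0,0,0,1],[0,0,0,0,0,0,1],[0,0,0,0,0,0,1],[0,0,0,0,0,0,1]]]' 40; python3 -c "
from h import *
s=status.read_state();print(s['eef_pos'],R.from_quat(s['tool_rot']).as_matrix()[:,[0,2]].T,s['wrist_force'])"
```

```text
time: 29.65
eef_pos: [0.4579, 0.2112, 0.104]
tool_rot: [-0.11, 0.994, 0.0, 0.003]
wrist_force: [-0.2, -0.0, -0.1]
finger_gap: 0.017
[0.45785723 0.21119897 0.10396006] [[-9.75590526e-01 -2.19488674e-01 -6.91716326e-03]
 [ 6.91044322e-03  7.98368998e-04 -9.99975804e-01]] [-0.19443671 -0.01272106 -0.10425446]
```

```bash
python3 -m jog '[[[0.0035,0.0002,0,0,0,0,1],[0,0,0,0,0,0,1],[0,0,0,0,0,0,1]]]'; python3 -c "
from h import *
s=status.read_state();print(s['eef_pos'],R.from_quat(s['tool_rot']).as_matrix()[:,[0,2]].T,s['wrist_force'])"
```

```text
time: 29.9
eef_pos: [0.4609, 0.2113, 0.1039]
tool_rot: [-0.111, 0.994, 0.0, 0.003]
wrist_force: [-2.9, -1.2, 1.7]
finger_gap: 0.0171
[0.46089835 0.21133802 0.10392178] [[-9.75498551e-01 -2.19941135e-01 -5.33618180e-03]
 [ 5.29295993e-03  7.85804189e-04 -9.99985683e-01]] [-2.8522722  -1.20991429  1.66519699]
```

Moved 3 mm. Releasing and checking again.

```bash
python3 -m jog '[[[0,0,0,0,0,0,0.4],[0,0,0,0,0,0,0],[0,0,0,0,0,0,-1],[0,0,0,0,0,0,-1],[0,0,0,0,0,0,-1],[0,0,0,0,0,0,-1],[0,0,0,0,0,0,-1],[0,0,0,0,0,0,-1],[0,0,0.015,0,0,0,-1],[0,0,0.025,0,0,0,-1],[0,0,0.025,0,0,0,-1],[0,0,0.015,0,0,0,-1],[0,0,0.003,0,0,0,-1],[0.015,0.003,0.002,0,0,0,-1],[0.018,0.004,0.001,0,0,0,-1],[0.018,0.004,0.001,0,0,0,-1],[0.012,0.004,0,0,0,0,-1],[0.005,0.002,0,0,0,0,-1],[0,0,0,0,0,0,-1],[0,0,0,0,0,0,-1]]]'; python3 -c "
from h import *
s,p,im=cam('wrist');save(im,'w14.png');print(s['eef_pos'],R.from_quat(s['tool_rot']).as_matrix(),s['wrist_force'])
c=im[280:400,200:380];save(cv2.resize(c,None,fx=4.4,fy=4.4,interpolation=cv2.INTER_CUBIC),'w14z.png')
for q in ['burner_port','needle_tip','burner_centre']: print(q,pin('wrist',q,p,s)[:3])
import pickle;pickle.dump(s,open('s14.pkl','wb'))"
```

```text
time: 31.57
eef_pos: [0.5294, 0.2279, 0.1896]
tool_rot: [-0.111, 0.994, -0.001, 0.0]
wrist_force: [-0.1, -0.7, -0.3]
finger_gap: 0.0854
[0.52935864 0.22790227 0.18959294] [[-9.75442532e-01 -2.20251624e-01  1.04343045e-03]
 [-2.20253093e-01  9.75441441e-01 -1.60320761e-03]
 [-6.64696217e-04 -1.79365568e-03 -9.99998170e-01]] [-0.12477036 -0.72451994 -0.26589267]
burner_port [(0.83, array([0.6112, 0.2467, 0.0665])), (0.36, array([0.5843, 0.2404, 0.0278]))]
needle_tip [(0.93, array([0.607 , 0.25  , 0.0771]))]
burner_centre [(0.92, array([0.5831, 0.2388, 0.0284]))]
```

View pics/w14z.png

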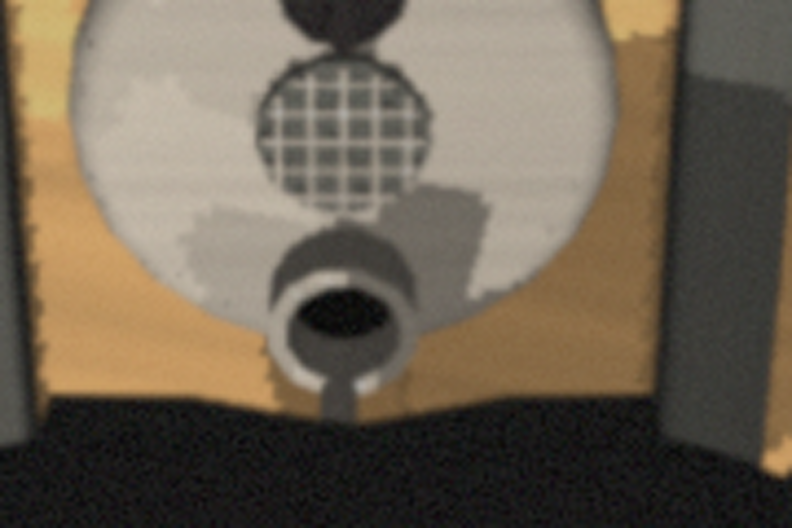

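```bash
python3 - <<'E'
from h import *
import pickle;s=pickle.load(open('s14.pkl','rb'));p=eyes.camera_params('wrist')
P=lambda u,v,z:ray(p,[[200+(u+.5)/4.4-.5,280+(v+.5)/4.4-.5]],z,s)[0]
port=P(343.5,332,0.064)
for r in (368,372,376):
    tip=P(338,r,0.076)+0.0025*np.array([.976,.219,0]);print(r,port,tip,(tip-port)[:2]*1000)
im=cv2.imread('pics/w14.png')[340:385,255:300];cv2.imwrite('pics/w14y.png',cv2.resize(im,None,fx=13,fy=13,interpolation=cv2.INTER_NEAREST))
E
```

```text
368 [0.60859118 0.24498937 0.064     ] [0.60787009 0.24414173 0.076     ] [-0.72109178 -0.84763368]
372 [0.60859118 0.24498937 0.064     ] [0.60849992 0.24428263 0.076     ] [-0.09126291 -0.70673925]
376 [0.60859118 0.24498937 0.064     ] [0.60913115 0.24442383 0.076     ] [ 0.53997011 -0.56553292]
```

View pics/w14y.png

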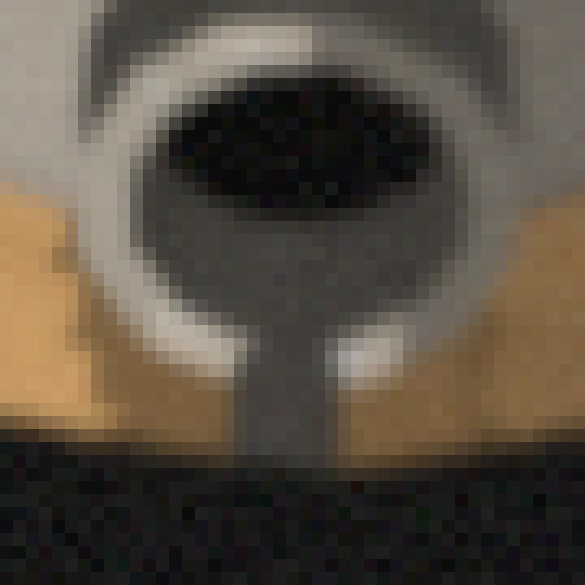

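The needle now stands right over the collar's mouth. Against the tip position from the last view the offset is about 1 mm. Backing off and doing a final check of everything.

```bash
python3 -m jog '[[[-0.015,-0.004,0.003,0,0,0,-1],[-0.02,-0.004,0.005,0,0,0,-1],[-0.02,-0.004,0.01,0,0,0,-1],[-0.02,-0.004,0.015,0,0,0,-1],[-0.025,-0.004,0.015,0,0,0,-1],[-0.025,-0.004,0.015,0,0,0,-1],[-0.02,-0.004,0.01,0,0,0,-1],[0,0,0,0,0,0,-1],[0,0,0,0,0,0,-1],[0,0,0,0,0,0,-1]]]'; python3 -c "
from h import *
s=status.read_state();print(s['eef_pos'],s['joint_velocities'].round(3),s['wrist_force'])
for c in ['scene','top']:
  s,p,im=cam(c);save(im,c+'15.png')
  for q in ['saucer_centre','coaster_top','burner_centre','burner_port','needle_tip','stand_ring','pot_centre','forks_centre','mill_centre']: print(c,q,pin(c,q,p,s)[:2])"
```

```text
time: 32.6
eef_pos: [0.3731, 0.1965, 0.2662]
tool_rot: [-0.111, 0.994, -0.0, 0.002]
wrist_force: [0.7, 0.8, 0.2]
finger_gap: 0.0856
[0.37310929 0.19650143 0.26618729] [ 0.003 -0.011 -0.008 -0.015 -0.002 -0.001] [0.67096033 0.81068091 0.2406355 ]
scene saucer_centre [(0.93, array([0.6986, 0.0086, 0.0257]))]
scene coaster_top [(0.7, array([0.6999, 0.0108, 0.0077]))]
scene burner_centre [(0.81, array([0.5839, 0.2383, 0.0283])), (0.79, array([ 0.251 , -0.3334,  0.0227]))]
scene burner_port [(0.89, array([0.6096, 0.2408, 0.0631])), (0.74, array([ 0.2299, -0.3509,  0.0605]))]
scene needle_tip [(0.94, array([0.6069, 0.2419, 0.0779])), (0.52, array([0.7019, 0.0088, 0.0052]))]
scene stand_ring [(0.68, array([ 0.6524, -0.215 ,  0.0877])), (0.39, array([ 0.5379, -0.03  ,  0.061 ]))]
scene pot_centre [(0.91, array([ 0.5064, -0.5073,  0.0552]))]
scene forks_centre [(0.59, array([ 0.8014, -0.0199,  0.0547]))]
scene mill_centre [(0.81, array([ 0.5387, -0.0291,  0.0577]))]
top saucer_centre [(0.77, array([0.6945, 0.0142, 0.021 ]))]
top coaster_top [(0.6, array([0.6954, 0.0059, 0.0073]))]
top burner_centre [(0.9, array([0.5836, 0.2375, 0.0282])), (0.86, array([ 0.2486, -0.3345,  0.0262]))]
top burner_port [(0.87, array([0.6108, 0.2463, 0.0625])), (0.61, array([ 0.2281, -0.3464,  0.0629]))]
top needle_tip [(0.63, array([0.6093, 0.2473, 0.075 ]))]
top stand_ring [(0.59, array([ 0.6563, -0.22  ,  0.0881])), (0.17, array([0.6383, 0.0671, 0.0374]))]
top pot_centre [(0.86, array([ 0.5078, -0.5025,  0.0483]))]
top forks_centre [(0.76, array([ 0.7985, -0.0165,  0.053 ])), (0.58, array([0.6812, 0.2615, 0.2428]))]
top mill_centre [(0.74, array([0.6096, 0.2477, 0.0778])), (0.67, array([ 0.5442, -0.0253,  0.0694]))]
```

View pics/scene15.png

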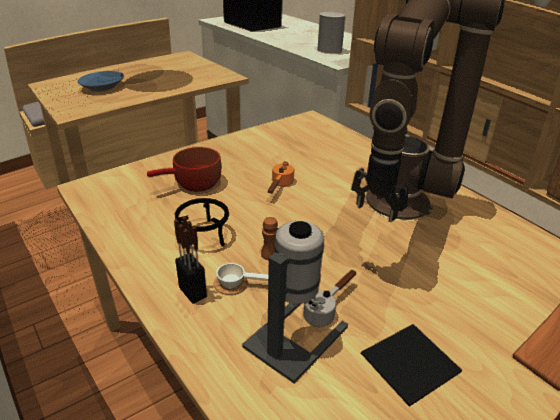

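View pics/top15.png

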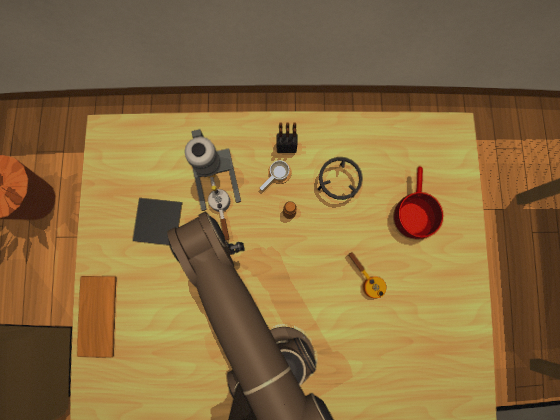

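Both pictures show the burner under the needle, the saucer on its coaster, the stand, pot, forks and mill where they started, and the gripper open and clear. Port minus needle is (+2.7,-1.1) mm in the scene view and (+1.5,-1.0) mm in the top view. The wrist view gives about 1 mm, so I'm handing in.

```bash
python3 -c "
from h import *
print(workorder.close_job())"
```

```text
the job is handed in; nothing more can be done
None
```

The job is handed in: the saucer stands on the cork coaster and the bare steel burner stands flat with its filling port under the needle. No verdict was reported. The last clock reading was 32.6 s of the 72 s.

- **Saucer:** I lifted it out by its lug and set it upright on the coaster. The last checks put its middle about 3 mm (scene camera) to 8 mm (top camera) from the coaster's, against a limit of 20 mm.
- **Burner:** I drew it out by its handle and slid it along the shelf under the needle. After the first release it was about 3.7 mm short, so I gripped it again and pushed it 3 mm further.
- **Port under the needle:** the cameras disagreed slightly on the final offset, all within the 5 mm limit:

| View | Offset |
|---|---|
| Wrist, close up | about 1 mm |
| Top | about 2 mm |
| Scene | about 3 mm |

  The wrist figure uses the needle tip position from the view before the last push, because the tip's end blended into the collar in the final one.
- **Everything else:** the stand, pot, forks and mill show no movement beyond the few millimetres of measurement noise. The gripper is open, clear of everything, and the wrist force is about zero.
- **Along the way:** the wrist tilted by about 1° while pushing and the force rose to about 12 N. I trimmed it out, and the burner stayed on the shelf.

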